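# Close a transmitter amplifier box and check its lid seam for RF leaks

## Robot

A 6-joint arm with a two-finger parallel gripper is mounted at the origin on the work surface. World frame = base frame: x ahead of the robot, y to its left, z up, the work surface at z = 0. Lengths are in m, angles in rad, forces in N, time in s.
With the tool pointing down it reaches from about 0.325 to 0.85 m from the base axis. Payload 15.5 kg.
Tool frame: the origin (TCP) lies at the very end of the fingers, on their centre line; the grasp point (between the pads) lies 19 mm behind it (manip.hold_point_z is the distance from the TCP to the grasp point, in m); y points along the fingers, z is the direction in which the jaws open and shut, and the axes are right-handed (so a half turn about y gives the same grasp; the last joint's range is limited). The gripper opens to 91 mm and grips with 3 to 60 N. Pads are 32 mm wide; open, the fingers measure 118 mm over their backs; the gripper's body (76 mm by 178 mm) begins 60 mm behind the grasp point.
Start: joints at [1.129, 0.494, 1.345, -0, 1.302, -0.096], TCP at [0.212, 0.588, 0.214] pointing down, gripper open.
Joint ranges: [-2.91, 2.91], [-0.82, 2.16], [0.22, 2.67], [-1.22, 4.37], [0.12, 2.79], [-3.08, 3.08]. Speed limits (rad/s): [1.89, 1.89, 2.57, 3.01, 3.01, 3.01].

## Interface

Orientations are given as a unit quaternion [w, x, y, z].
In Python, from rig import get_obs, eyes, finish_job, manip gives the robot as it stands. The module is installed in compiled form; this text tells all that it offers.
- The arm moves only by the tool move_arm, never from a script. Its argument "commands" is a list of rows, each an object of numbers: "x", "y", "z": the shift along the tool's x, y, z in mm; "wx", "wy", "wz": the turn, a rotation vector about the tool's x, y, z in degrees; "fingers": the gripper command: -1 is shut, 1 is fully open, values between are in proportion. In form: [{"x": .., "y": .., "z": .., "wx": .., "wy": .., "wz": .., "fingers": ..}, ...]. A call has 1 to 5 rows; each row is the pose to reach, as a shift and turn from the pose commanded when the call began, along the tool's axes at that moment; what a row does not reach only later rows make up. A row lasts 1/12 s, in which the tool goes at most 41.7 mm and 7.16 degrees, less where a joint would pass 70% of its speed; a pose out of reach is approached as far as the arm can. A call with a gripper value outside its range is refused whole. The fingers move at their own pace and stop on an object; "force" is the grip in N (left out, the last holds). Time passes only in rows, so rows that repeat a pose let the fingers close. It gives the time, the measured TCP pose, the force and the opening at its end, in the units of the state.
- get_obs(): the state, without advancing time (a new reading comes with each control period).
- eyes.snapshot(name): name is "scene" or "side" or "wrist"; returns (picture, depth): 384x512x3 uint8, red, green, blue; 384x512 float32, m along the optical axis (not along the pixel's ray), 0 where there is no reading.
- eyes.get_calibration(name): a dict with "fx", "fy", "cx", "cy" (pixels), "extrinsics" (4x4, takes a point from camera to world coordinates). Camera axes: x right, y up, looking along -z (the intrinsics and any distortion apply to the point x, -y, -z); pixel columns grow to the right and rows downward; lengths in m; the calibration is good to about 2 mm. A picture is of the moment at which its call begins: read the wrist's pose just before it. get_calibration takes no time and is no camera call; for the wrist camera it gives the pose at the moment of the call.
- finish_job(): hands the job in, once; it reports no verdict.
The state is a dict: "t": time; "qpos": joint angles; "qvel": joint speeds; "tau": joint torques, N m; "ee_pos": TCP position; "ee_rot": TCP orientation; "wrist_force": force on the tool from outside, world axes, zero at the start; "wrist_torque": the same for the moment, N m; "grip_width": opening from 0.0 (shut) to 1.0 (fully open).
Only numpy, scipy, OpenCV 4.12 (cv2) and the standard library are available. Lean on these libraries where they do the work, as an engineer would, in place of code of your own. Each camera call takes 0.05 s, during which the arm holds its last target.

## Task

Close up the open amplifier box and check it for leaks: lay the copper heat spreader in its pocket on the block inside, then fit the finned lid over it, flush in the rim, setting everything down without dropping it. Then take the leak probe from its stand and carry its tip all the way round the lid seam, hovering about half a centimetre above the metal without pressing on it, no faster than about 5 cm a second, starting at the corner beside the big brass antenna socket, going first along the socket's end and so on round, back to that same corner. Put the probe back upright in its stand, fully down, and leave the two radios and the roll of tape where they are.

Things in the scene. Friction and masses are not known exactly. Their poses are not given: they have to be found in the camera images.
- amp_box: open die-cast aluminium box, fixed, 106 (x) x 86 (y) x 46 mm high; origin at the centre of its underside, z up. 5 mm walls round a mouth of 96 x 76 mm; 5 mm below the rim a 5 mm wide ledge carries the lid. A brass antenna socket 16 mm across sticks 20 mm out of the +x end at y = +21 mm; two small steel sockets stick 10 mm out of the -x end.
- pocket (a point): on the box: centre of the flat top of a dark steel block 30 (box x) x 50 (box y) mm inside, 32 mm above the box's underside; the box's axes. Black corner locators 4 mm higher form the spreader's pocket, 35.5 x 55.5 mm. At the block's +-x sides the box is open down to 14 mm above its underside and 28 mm wide, room for fingers.
- seam_start (a point): on the box: the seam's first corner, beside the antenna socket, at rim height: x = +47, y = +37, z = 46 mm in the box frame, the box's axes. With the lid in, the seam is the narrow gap between lid and rim, a rectangle with corners at x = +-47, y = +-37. The round goes from here to (+47, -37), (-47, -37), (-47, +37) and back: clockwise seen from above.
- lid_center (a point): finned lid, loose, about 160 g, lying plate down: plate 91 (x) x 71 (y) x 5 mm (lower edge stepped in 1 mm); on its middle a block of dark fins 60 (x) x 36 (y) mm, 25 mm high, gripped across the 36 mm. Point: its centre, 15 mm above the underside, 15 mm below the fin tops; z up. Fitted, either way round, the point is 56 mm above the box's underside, centred, x along the box's x, plate flush.
- spreader_center (a point): copper heat spreader, loose flat plate 30 (x) x 50 (y) x 8 mm, about 110 g, lying on the bench. Point: its centre, 4 mm above its underside; z up. Fitted, either way round, the point is 36 mm above the box's underside, centred, its x along the box's x, its top 1 mm under the lid.
- stand: probe stand, fixed: dark base 70 x 70 x 8 mm, two grey side walls, grey top plate 46 x 46 mm with its top 76 mm above the bench and a 20 mm square hole at its centre; origin at the centre of its underside, z up.
- probe_grip (a point): leak probe, loose, round, about 90 g, upright in the stand. Point: on its axis, mid-length of the yellow handle (18 mm across, 80 long), 120 mm above the bench when in the stand; z points from tip to handle end. Under the handle a black collar 28 mm across, 4 thick, its underside 44 mm below this point, rests on the stand's top; then an 8 mm shaft to an orange ball 10 mm across.
- probe_tip (a point): the lowest point of the probe's orange ball, on the probe's axis, 112 mm below probe_grip; same axes.
- radio_a_base (a point): bystander: black hand-held radio, loose, upright, 34 (x) x 56 (y) mm, 112 mm high, with an antenna 12 mm across at x = 2, y = 18 mm reaching 207 mm above the bench. Point: the centre of its underside, z up. Not to be moved.
- radio_b_base (a point): bystander: a second radio just like radio_a. Not to be moved.
- tape: bystander: roll of yellow tape lying flat, loose, 80 mm outside, 60 mm inside, 20 mm high; origin at the centre of its underside. Not to be moved.
Mind the look-alikes: they are no part of the job. There is more than one size of the part that bears spreader_center; the job needs the smaller. Leave any pink look-alike of the amp_box alone.

How it is judged:
By the outcome, as a careful person would: the job done as asked, in the order asked, and still so for the second after the job is handed in, with the robot touching nothing.
It also fails if it takes over 72 s, if anything falls off the work surface, if the arm or the gripper's body presses on something with over 40 N, if the wrist force passes 120 N, or if a joint passes its speed limit or range.

## Working session

There is one attempt and no reset: what is moved stays moved. The work goes in short steps, Python scripts to look and compute and a tool call to move; the robot and the scene stay as the last step left them, time stands still between calls to the robot, and variables do not carry over. Pictures are saved under pics/ and viewed, and the job is handed in when it is done.

Besides the shell and the picture viewer there is one more tool, called after "Emit:" as name(argument=value, ...), one argument or row to a line, values as JSON. move_arm: Moves the arm, as the interface text tells. Its arguments: {"type":"object","properties":{"commands":{"type":"array","items":{"type":"object","properties":{"x":{"type":"number"},"y":{"type":"number"},"z":{"type":"number"},"wx":{"type":"number"},"wy":{"type":"number"},"wz":{"type":"number"},"fingers":{"type":"number"}}}},"force":{"type":"number"}},"required":["commands"]}

```bash
ls; mkdir -p pics; cat > h.py <<'E'
import numpy as np, cv2
from rig import get_obs, eyes, manip
from scipy.spatial.transform import Rotation as R
def snap(n,out=None):
    c=eyes.get_calibration(n); p,d=eyes.snapshot(n)
    np.savez(f'{out or n}.npz',p=p,d=d,T=c['extrinsics'],K=[c['fx'],c['fy'],c['cx'],c['cy']])
    cv2.imwrite(f'pics/{out or n}.png',p[:,:,::-1]); return c
def load(n):
    z=np.load(f'{n}.npz'); return z['p'],z['d'],z['T'],z['K']
def cloud(n):
    p,d,T,K=load(n); v,u=np.mgrid[:d.shape[0],:d.shape[1]]
    P=np.stack([(u-K[2])/K[0]*d,-(v-K[3])/K[1]*d,-d,np.ones_like(d)],-1)@np.asarray(T).T
    P=P[...,:3]; P[d==0]=np.nan; return P,p
def proj(n,X):
    p,d,T,K=load(n); c=np.linalg.inv(T)@np.r_[X,1]; return K[0]*c[0]/-c[2]+K[2], K[1]*c[1]/c[2]+K[3]
E
python3 - <<'E'
from h import *
o=get_obs(); print(o); 
for n in ['scene','side','wrist']:
    c=snap(n); print(n,{k:v for k,v in c.items() if k!='extrinsics'}); print(np.round(c['extrinsics'],3))
print(manip.hold_point_z)
E
```

```text
pics
{'t': 0.0, 'qpos': array([ 1.12849388e+00,  4.94199093e-01,  1.34618070e+00, -3.48767500e-06,
        1.30248259e+00, -9.55320224e-02]), 'qvel': array([ 0.00017558,  0.00055872,  0.0006843 ,  0.00083047, -0.00081323,
       -0.000189  ]), 'tau': array([ 5.02851370e-03, -8.78817058e+01, -3.81841564e+01,  7.10492092e-02,
        5.35763043e-02, -6.13040993e-05]), 'ee_pos': array([0.21225724, 0.58742434, 0.21331158]), 'ee_rot': array([-0.69607152,  0.69693772, -0.12210628,  0.12187002]), 'wrist_force': array([-0.67799039, -0.08443588,  0.08830831]), 'wrist_torque': array([ 0.0005788 , -0.01173165, -0.02570718]), 'grip_width': 1.002610703013288}
scene {'fx': 354.90437366745215, 'fy': 354.90437366745215, 'cx': 263.91092758688893, 'cy': 190.8717179640125}
[[ 0.187 -0.83   0.525  1.049]
 [ 0.982  0.155 -0.106 -0.085]
 [ 0.006  0.536  0.844  0.822]
 [ 0.     0.     0.     1.   ]]
side {'fx': 418.57360093148475, 'fy': 418.57360093148475, 'cx': 256.84151281598406, 'cy': 190.77385668433683}
[[ 0.701  0.405 -0.587 -0.021]
 [-0.713  0.376 -0.592 -0.629]
 [-0.019  0.834  0.552  0.693]
 [ 0.     0.     0.     1.   ]]
wrist {'fx': 306.8920015661421, 'fy': 306.8920015661421, 'cx': 255.43094603003632, 'cy': 191.07459659517843}
[[ 0.341 -0.91  -0.236  0.146]
 [ 0.94   0.33   0.086  0.612]
 [-0.001 -0.252  0.968  0.384]
 [ 0.     0.     0.     1.   ]]
0.0188
```

View pics/scene.png

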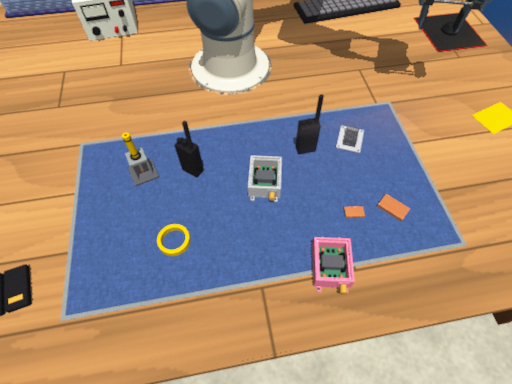

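View pics/side.png

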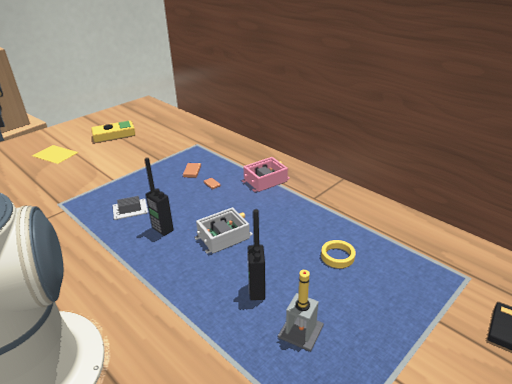

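View pics/wrist.png

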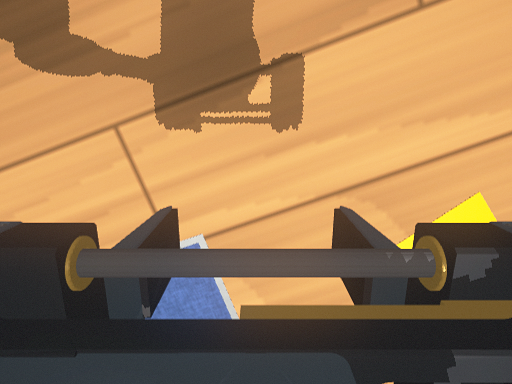

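```bash
cat > ortho.py <<'E'
from h import *
import sys
def ortho(n,x0,x1,y0,y1,res):
    P,p=cloud(n); f=P.reshape(-1,3); c=p.reshape(-1,3); m=np.isfinite(f[:,0])
    f=f[m];c=c[m]; i=((x1-f[:,0])/res).astype(int); j=((y1-f[:,1])/res).astype(int)
    H=int((x1-x0)/res);W=int((y1-y0)/res); ok=(i>=0)&(i<H)&(j>=0)&(j<W)
    im=np.zeros((H,W,3),np.uint8); o=np.argsort(f[ok][:,2]); im[i[ok][o],j[ok][o]]=c[ok][o]; return im
E
python3 - <<'E'
from h import *
for n in ['scene','side']:
    P,p=cloud(n); z=P[...,2]
    pts={'scene':dict(spr=(355,212),big=(393,207),lid=(350,138),block=(265,176),bench=(320,190),probe=(126,136),standtop=(137,158),radA=(190,155),radB=(308,135),tape=(160,240),pink=(333,262)),
         'side':dict(spr=(212,183),lid=(128,205),probe=(304,275),block=(222,227))}[n]
    for k,(u,v) in pts.items(): print(n,k,np.round(P[v,u],4))
for n,b in [('scene',(80,90,440,310)),('side',(100,140,370,360))]:
    p=load(n)[0]; c=p[b[1]:b[3],b[0]:b[2]]
    cv2.imwrite(f'pics/{n}_c.png',cv2.resize(c[:,:,::-1],None,fx=2.2,fy=2.2,interpolation=cv2.INTER_CUBIC))
E
```

```text
scene spr [0.6519 0.2389 0.01  ]
scene big [0.6572 0.3413 0.0127]
scene lid [0.4036 0.3078 0.0063]
scene block [0.5104 0.0261 0.031 ]
scene bench [ 5.628e-01  1.705e-01 -4.000e-04]
scene probe [ 0.4203 -0.3031  0.1611]
scene standtop [ 0.4279 -0.2996  0.0825]
scene radA [ 0.4575 -0.1608  0.1   ]
scene radB [0.4306 0.1616 0.0802]
scene tape [ 0.6418 -0.263   0.0164]
scene pink [0.7824 0.1352 0.0357]
side spr [0.6412 0.2329 0.0107]
side lid [0.3904 0.2914 0.0308]
side probe [ 0.4089 -0.3079  0.1612]
side block [0.501  0.0262 0.0336]
```

View pics/scene_c.png

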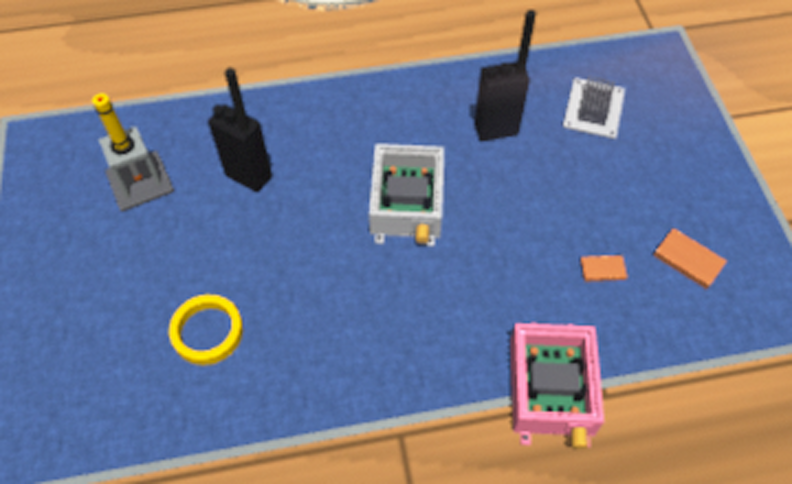

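View pics/side_c.png

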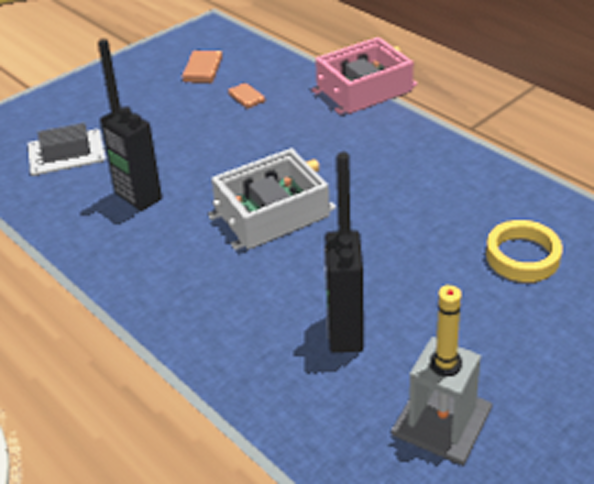

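```bash
cat >> h.py <<'E'
def tool():
    o=get_obs(); q=o['ee_rot']; return o['ee_pos'],R.from_quat([q[1],q[2],q[3],q[0]]),o
def down(phi):
    "tool pointing down, jaw axis (tool z) at angle phi(deg) from world x"
    a=np.radians(phi); z=np.array([np.cos(a),np.sin(a),0]); y=np.array([0,0,-1.]); return R.from_matrix(np.stack([np.cross(y,z),y,z],1))
def delta(p,phi,base=None):
    "shift/turn from the measured (or given base) pose"
    if base is None: a,r,_=tool()
    else: a,r=np.array(base[0]),down(base[1])
    s=r.inv().apply(np.array(p)-a)*1000; w=np.degrees((r.inv()*down(phi)).as_rotvec())
    print('shift',np.round(s,1),'turn',np.round(w,1))
E
python3 - <<'E'
from h import *
a,r,o=tool(); M=r.as_matrix(); print(M.round(3)); T=np.array(load('wrist')[2])
X=np.eye(4);X[:3,:3]=M;X[:3,3]=a; print(np.round(np.linalg.inv(X)@T,4))
E
```

```text
[[ 0.94  -0.     0.34 ]
 [-0.34  -0.001  0.94 ]
 [-0.    -1.    -0.001]]
[[ 1.500e-03 -9.678e-01 -2.517e-01 -7.080e-02]
 [-4.000e-04  2.517e-01 -9.678e-01 -1.706e-01]
 [ 1.000e+00  1.600e-03  0.000e+00  4.000e-04]
 [ 0.000e+00  0.000e+00  0.000e+00  1.000e+00]]
```

```bash
python3 -c "
from h import *
delta([0.60,0.19,0.33],90)"
```

```text
shift [ 499.7 -116.3 -242.2] turn [  0.1 -19.9  -0. ]
```

Emit:
move_arm(
  commands=[
    {"x":500,"y":-116,"z":-242,"wy":-19.9,"fingers":1},
    {"x":500,"y":-116,"z":-242,"wy":-19.9,"fingers":1},
    {"x":500,"y":-116,"z":-242,"wy":-19.9,"fingers":1},
    {"x":500,"y":-116,"z":-242,"wy":-19.9,"fingers":1},
    {"x":500,"y":-116,"z":-242,"wy":-19.9,"fingers":1},
  ],
)

```text
$.commands[0]: bad value
```

Emit:
move_arm(
  commands=[
    {"x":36,"y":-8,"z":-18,"wy":-7,"fingers":1},
    {"x":72,"y":-17,"z":-35,"wy":-14,"fingers":1},
    {"x":108,"y":-25,"z":-53,"wy":-19.9,"fingers":1},
    {"x":144,"y":-33,"z":-70,"wy":-19.9,"fingers":1},
    {"x":180,"y":-42,"z":-87,"wy":-19.9,"fingers":1},
  ],
)

```text
$.commands[0]: bad value
```

Emit:
move_arm(
  commands=[
    {"x":36,"y":-8,"z":-18,"wx":0,"wy":-7,"wz":0,"fingers":1},
    {"x":72,"y":-17,"z":-35,"wx":0,"wy":-14,"wz":0,"fingers":1},
    {"x":108,"y":-25,"z":-53,"wx":0,"wy":-19.9,"wz":0,"fingers":1},
    {"x":144,"y":-33,"z":-70,"wx":0,"wy":-19.9,"wz":0,"fingers":1},
    {"x":180,"y":-42,"z":-87,"wx":0,"wy":-19.9,"wz":0,"fingers":1},
  ],
)

```text
t: 0.57
ee_pos: [0.3504, 0.4457, 0.2552]
ee_rot: [-0.707, 0.707, 0.001, -0.001]
wrist_force: [0.9, 0.9, 0.1]
grip_width: 0.999
```

Emit:
move_arm(
  commands=[
    {"x":250,"y":-75,"z":-256,"wx":0,"wy":0,"wz":0,"fingers":1},
    {"x":250,"y":-75,"z":-256,"wx":0,"wy":0,"wz":0,"fingers":1},
    {"x":250,"y":-75,"z":-256,"wx":0,"wy":0,"wz":0,"fingers":1},
    {"x":250,"y":-75,"z":-256,"wx":0,"wy":0,"wz":0,"fingers":1},
    {"x":250,"y":-75,"z":-256,"wx":0,"wy":0,"wz":0,"fingers":1},
  ],
)

```text
t: 0.98
ee_pos: [0.4932, 0.2997, 0.2983]
ee_rot: [-0.707, 0.707, 0.0, -0.0]
wrist_force: [1.0, 0.9, -0.4]
grip_width: 0.999
```

```bash
python3 -c "
from h import *
delta([0.60,0.19,0.33],90)"
```

```text
shift [ 106.7  -31.8 -109.7] turn [ 0.  0. -0.]
```

Emit:
move_arm(
  commands=[
    {"x":105,"y":-31,"z":-108,"wx":0,"wy":0,"wz":0,"fingers":1},
    {"x":105,"y":-31,"z":-108,"wx":0,"wy":0,"wz":0,"fingers":1},
    {"x":105,"y":-31,"z":-108,"wx":0,"wy":0,"wz":0,"fingers":1},
    {"x":105,"y":-31,"z":-108,"wx":0,"wy":0,"wz":0,"fingers":1},
    {"x":105,"y":-31,"z":-108,"wx":0,"wy":0,"wz":0,"fingers":1},
  ],
)

```text
t: 1.4
ee_pos: [0.6009, 0.1894, 0.3294]
ee_rot: [-0.707, 0.707, -0.001, 0.002]
wrist_force: [-0.1, -0.7, 0.0]
grip_width: 1.002
```

```bash
python3 -c "
from h import *
a,r,o=tool();print(a,o['qvel'],o['qpos']);snap('wrist','w1');print(tool()[0])"
```

```text
[0.60091908 0.18937024 0.32937303] [ 0.06776304 -0.01996269  0.07188147  0.02481258 -0.02854005  0.06849654] [ 2.11273212e-01  4.19008414e-01  1.15657380e+00 -1.29355049e-03
  1.56423244e+00 -1.35591100e+00]
[0.59902846 0.19126413 0.32875263]
```

View pics/w1.png

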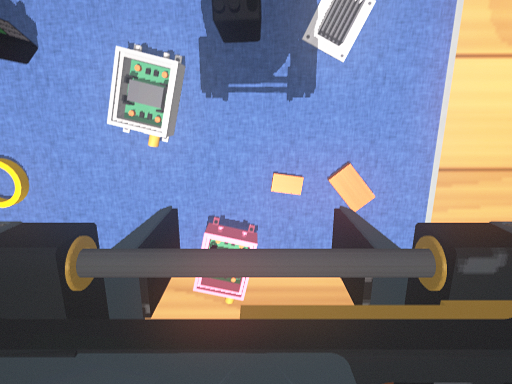

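```bash
cat >> h.py <<'E'
def rectpose(n,mask):
    "min-area rect of world xy of masked pixels"
    P,p=cloud(n); q=P[mask]; q=q[np.isfinite(q[:,0])]
    r=cv2.minAreaRect((q[:,:2]*1000).astype(np.float32)); return r,np.median(q[:,2]),len(q)
E
python3 - <<'E'
from h import *
P,p=cloud('w1'); v,u=np.mgrid[:384,:512]
pi=p.astype(int)
m=(pi[...,0]>150)&(pi[...,2]<110)&(v>160)&(v<205)&(u>262)&(u<310)
print(rectpose('w1',m)); q=P[m]; print(q.min(0),q.max(0),np.nanmean(q,0))
# box rim: z 0.04-.05, bright
m=(P[...,2]>0.042)&(P[...,2]<0.05)&(u>95)&(u<195)&(v>30)&(v<155)
print('rim',rectpose('w1',m))
m=(P[...,2]>0.028)&(P[...,2]<0.034)&(u>120)&(u<175)&(v>70)&(v<120)
print('block',rectpose('w1',m), np.nanmean(P[m],0))
c=p[20:220,90:320]
cv2.imwrite('pics/w1c.png',cv2.resize(c[:,:,::-1],None,fx=3,fy=3,interpolation=cv2.INTER_CUBIC))
E
```

```text
(((640.3336791992188, 216.4857940673828), (0.2580684423446655, 20.722145080566406), 81.78216552734375), np.float64(0.00792612968585027), 5)
[0.63009746 0.21506978 0.00303776] [0.65059777 0.21809448 0.00907828] [0.6395597  0.21664336 0.00710321]
rim (((506.1169128417969, 28.330520629882812), (87.08699798583984, 105.9862060546875), 76.0438232421875), np.float64(0.04571669772044881), 1222)
block (((515.8848266601562, 31.13849449157715), (76.94857025146484, 68.17850494384766), 76.41364288330078), np.float64(0.031876556718624355), 862) [0.50597851 0.02781127 0.03176743]
```

View pics/w1c.png

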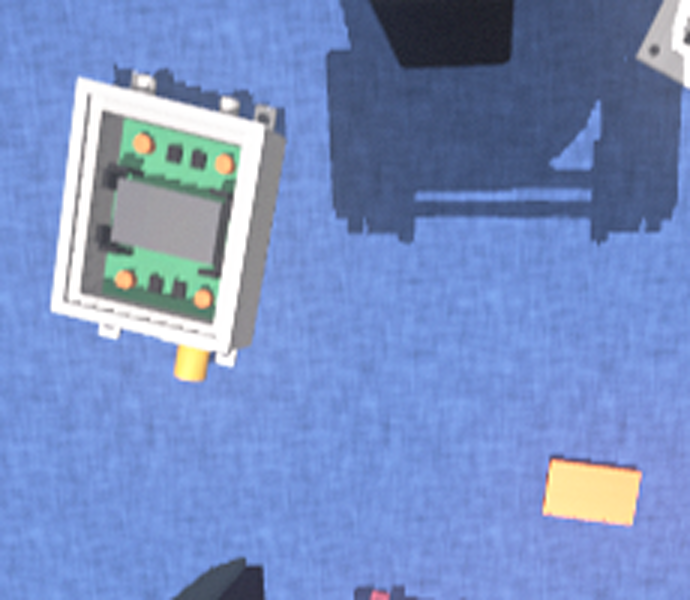

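```bash
python3 - <<'E'
from h import *
P,p=cloud('w1'); v,u=np.mgrid[:384,:512]
pi=p.astype(int); print(pi[184,287],pi[170,287])
m=(pi[...,0]-pi[...,2]>20)&(v>160)&(v<205)&(u>262)&(u<312)
print(rectpose('w1',m)); 
m2=m&(P[...,2]>0.0065)
print(rectpose('w1',m2),np.nanmean(P[m2],0)); 
r=cv2.minAreaRect(np.argwhere(m)[:,::-1].astype(np.float32)); print(r)
# box rim check by line fits of outer edges
m=(P[...,2]>0.0435)&(P[...,2]<0.05)&(u>95)&(u<195)&(v>30)&(v<155)
r=rectpose('w1',m);print(r)
m=(P[...,2]>0.0)&(pi.min(-1)>150)&(u>95)&(u<195)&(v>30)&(v<155)&(P[...,2]>.04);print(rectpose('w1',m))
# block: grey, low saturation
m=(P[...,2]>0.029)&(P[...,2]<0.034)&(np.ptp(pi,axis=2)<25)&(pi.max(-1)<150)&(u>125)&(u<168)&(v>75)&(v<110); print('block',rectpose('w1',m))
E
```

```text
[255 228 158] [125 143 216]
(((647.4039306640625, 241.5795440673828), (51.841461181640625, 30.567886352539062), 82.38703918457031), np.float64(0.008105904381357498), 581)
(((647.822509765625, 240.5967559814453), (50.004146575927734, 29.4776554107666), 82.38703918457031), np.float64(0.00827723857381904), 514) [0.64779374 0.24043551 0.00825395]
((286.78167724609375, 183.63755798339844), (30.926307678222656, 19.031574249267578), 7.594643592834473)
(((506.1169128417969, 28.330520629882812), (87.08699798583984, 105.9862060546875), 76.0438232421875), np.float64(0.045904934098734834), 1070)
(((506.889404296875, 28.138534545898438), (87.08699798583984, 107.57816314697266), 76.0438232421875), np.float64(0.04485768941784635), 1812)
block (((505.4248962402344, 30.100933074951172), (58.17041778564453, 34.54951095581055), 80.1806411743164), np.float64(0.03161343303079739), 45)
```

```bash
python3 -c "
from h import *
delta([0.6475,0.241,0.06],-7.6)"
```

```text
shift [ 48.2 268.8  49.9] turn [-0.  97.4  0. ]
```

Emit:
move_arm(
  commands=[
    {"x":48,"y":40,"z":50,"wx":0,"wy":7.1,"wz":0,"fingers":0.3},
    {"x":48,"y":80,"z":50,"wx":0,"wy":14.2,"wz":0,"fingers":0.3},
    {"x":48,"y":110,"z":50,"wx":0,"wy":21.3,"wz":0,"fingers":0.3},
    {"x":48,"y":140,"z":50,"wx":0,"wy":28.4,"wz":0,"fingers":0.3},
    {"x":48,"y":170,"z":50,"wx":0,"wy":35.5,"wz":0,"fingers":0.3},
  ],
)

```text
t: 1.87
ee_pos: [0.6434, 0.2448, 0.1549]
ee_rot: [-0.672, 0.674, -0.218, 0.216]
wrist_force: [-0.1, 0.3, -0.4]
grip_width: 0.669
```

```bash
python3 -c "
from h import *
delta([0.6475,0.241,0.06],-7.6)"
```

```text
shift [ 5.7 94.8 -0.5] turn [ 0.2 61.9 -0. ]
```

Emit:
move_arm(
  commands=[
    {"x":0,"y":20,"z":0,"wx":0,"wy":7.1,"wz":0,"fingers":0.3},
    {"x":0,"y":40,"z":0,"wx":0,"wy":14.2,"wz":0,"fingers":0.3},
    {"x":0,"y":60,"z":0,"wx":0,"wy":21.3,"wz":0,"fingers":0.3},
    {"x":0,"y":70,"z":0,"wx":0,"wy":28.4,"wz":0,"fingers":0.3},
    {"x":0,"y":80,"z":0,"wx":0,"wy":35.5,"wz":0,"fingers":0.3},
  ],
)

```text
t: 2.28
ee_pos: [0.6437, 0.2443, 0.0773]
ee_rot: [-0.574, 0.575, -0.413, 0.411]
wrist_force: [-0.9, -0.4, 0.7]
grip_width: 0.65
```

Emit:
move_arm(
  commands=[
    {"x":0,"y":10,"z":0,"wx":0,"wy":7.1,"wz":0,"fingers":0.3},
    {"x":0,"y":20,"z":0,"wx":0,"wy":14.2,"wz":0,"fingers":0.3},
    {"x":0,"y":20,"z":0,"wx":0,"wy":21.3,"wz":0,"fingers":0.3},
    {"x":0,"y":20,"z":0,"wx":0,"wy":26.4,"wz":0,"fingers":0.3},
    {"x":0,"y":20,"z":0,"wx":0,"wy":26.4,"wz":0,"fingers":0.3},
  ],
)

```text
t: 2.7
ee_pos: [0.6442, 0.2443, 0.0584]
ee_rot: [0.465, -0.466, 0.532, -0.532]
wrist_force: [0.5, 0.5, 0.3]
grip_width: 0.649
```

```bash
python3 -c "
from h import *
delta([0.6475,0.241,0.002],-7.6);snap('wrist','w2');print(tool()[0],tool()[2]['qvel'])"
```

```text
shift [ 2.8 56.4  3.8] turn [0.1 0.  0. ]
[0.64440548 0.24426902 0.05862961] [-0.00310483 -0.00335934 -0.00593095 -0.00159834  0.00152703 -0.07349018]
```

View pics/w2.png

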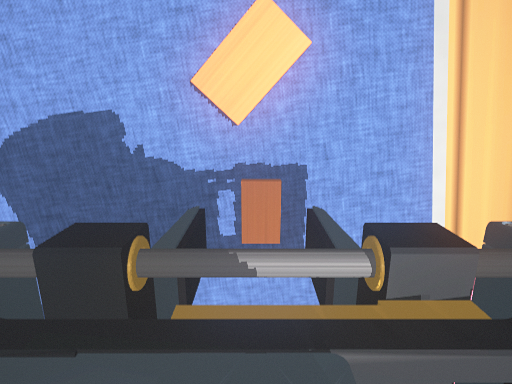

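```bash
python3 - <<'E'
from h import *
P,p=cloud('w2'); v,u=np.mgrid[:384,:512]; pi=p.astype(int)
m=(pi[...,0]-pi[...,2]>20)&(v>170)&(v<244)&(u>230)&(u<292)&(P[...,2]>0.005)&(P[...,2]<.012)
print(rectpose('w2',m),np.nanmean(P[m],0), np.argwhere(m).min(0),np.argwhere(m).max(0))
E
```

```text
(((647.50732421875, 240.51963806152344), (50.033172607421875, 29.929336547851562), 82.2225570678711), np.float64(0.007953775195912421), 2476) [0.6475379  0.24135509 0.00794152] [180 241] [243 281]
```

Emit:
move_arm(
  commands=[
    {"x":3.3,"y":20,"z":3.7,"wx":0,"wy":0,"wz":0,"fingers":0.3},
    {"x":3.3,"y":45,"z":3.7,"wx":0,"wy":0,"wz":0,"fingers":0.3},
    {"x":3.3,"y":56,"z":3.7,"wx":0,"wy":0,"wz":0,"fingers":0.3},
    {"x":3.3,"y":56,"z":3.7,"wx":0,"wy":0,"wz":0,"fingers":0.3},
    {"x":3.3,"y":56,"z":3.7,"wx":0,"wy":0,"wz":0,"fingers":-1},
  ],
  force=25,
)

```text
t: 3.17
ee_pos: [0.6479, 0.2401, 0.0026]
ee_rot: [0.467, -0.468, 0.531, -0.53]
wrist_force: [-0.0, -0.7, 0.3]
grip_width: 0.606
```

Emit:
move_arm(
  commands=[
    {"x":0,"y":0,"z":0,"wx":0,"wy":0,"wz":0,"fingers":-1},
    {"x":0,"y":0,"z":0,"wx":0,"wy":0,"wz":0,"fingers":-1},
    {"x":0,"y":0,"z":0,"wx":0,"wy":0,"wz":0,"fingers":-1},
    {"x":0,"y":0,"z":0,"wx":0,"wy":0,"wz":0,"fingers":-1},
  ],
)

```text
t: 3.5
ee_pos: [0.6485, 0.2399, 0.0031]
ee_rot: [-0.467, 0.467, -0.531, 0.531]
wrist_force: [-0.7, 0.9, 1.3]
grip_width: 0.326
```

```bash
python3 -c "
from h import *
delta([0.506,-0.04,0.16],-14)"
```

```text
shift [ 295.8 -156.9 -105.5] turn [-0.   6.7 -0. ]
```

Emit:
move_arm(
  commands=[
    {"x":0,"y":-30,"z":0,"wx":0,"wy":0,"wz":0,"fingers":-1},
    {"x":15,"y":-68,"z":-5,"wx":0,"wy":3,"wz":0,"fingers":-1},
    {"x":40,"y":-98,"z":-14,"wx":0,"wy":6.7,"wz":0,"fingers":-1},
    {"x":70,"y":-120,"z":-25,"wx":0,"wy":6.7,"wz":0,"fingers":-1},
    {"x":105,"y":-135,"z":-37,"wx":0,"wy":6.7,"wz":0,"fingers":-1},
  ],
)

```text
t: 3.92
ee_pos: [0.5988, 0.1404, 0.1404]
ee_rot: [-0.436, 0.434, -0.557, 0.558]
wrist_force: [1.6, -0.4, -1.3]
grip_width: 0.324
```

```bash
python3 -c "
from h import *
delta([0.506,-0.04,0.16],-14)"
```

```text
shift [197.5 -20.  -46.3] turn [-0.2 -0.  -0.1]
```

Emit:
move_arm(
  commands=[
    {"x":40,"y":-18,"z":-9,"wx":0,"wy":0,"wz":0,"fingers":-1},
    {"x":80,"y":-18,"z":-18,"wx":0,"wy":0,"wz":0,"fingers":-1},
    {"x":120,"y":-18,"z":-27,"wx":0,"wy":0,"wz":0,"fingers":-1},
    {"x":158,"y":-18,"z":-36,"wx":0,"wy":0,"wz":0,"fingers":-1},
    {"x":190,"y":-18,"z":-45,"wx":0,"wy":0,"wz":0,"fingers":-1},
  ],
)

```text
t: 4.33
ee_pos: [0.507, -0.0349, 0.1562]
ee_rot: [-0.435, 0.435, -0.557, 0.558]
wrist_force: [0.7, -1.5, -1.6]
grip_width: 0.326
```

Emit:
move_arm(
  commands=[
    {"x":0,"y":0,"z":0,"wx":0,"wy":0,"wz":0,"fingers":-1},
  ],
)

```text
t: 4.42
ee_pos: [0.5055, -0.0369, 0.156]
ee_rot: [0.434, -0.435, 0.558, -0.558]
wrist_force: [1.0, 1.0, -1.2]
grip_width: 0.327
```

```bash
python3 -c "
from h import *
snap('wrist','w3');print(tool()[0],tool()[2]['qvel'])"
```

```text
[ 0.50701728 -0.03514147  0.15616693] [ 0.0574809   0.02021293 -0.04217641  0.01534619  0.00518272  0.03989266]
```

View pics/w3.png

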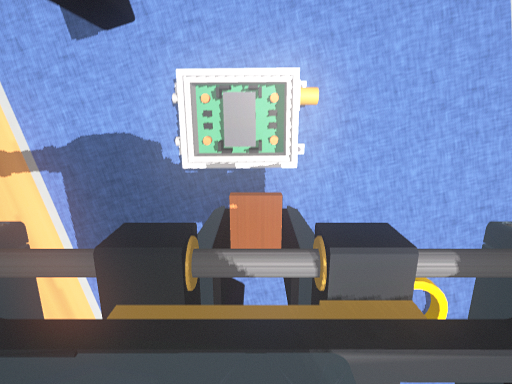

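```bash
python3 - <<'E'
from h import *
P,p=cloud('w3'); v,u=np.mgrid[:384,:512]; pi=p.astype(int)
m=(P[...,2]>0.043)&(P[...,2]<0.05)&(u>150)&(u<330)&(v>50)&(v<180)
print(rectpose('w3',m))
m=(P[...,2]>0.030)&(P[...,2]<0.0345)&(u>218)&(u<262)&(v>85)&(v<155)&(np.ptp(pi,axis=2)<25)
print('block',rectpose('w3',m))
m=(v>185)&(v<247)&(u>222)&(u<290)&(pi[...,0]-pi[...,2]>15)
r=rectpose('w3',m);print(r); q=P[m]; print(np.nanmedian(q,0),np.nanmin(q,0),np.nanmax(q,0))
c=p[60:180,160:330]; cv2.imwrite('pics/w3c.png',cv2.resize(c[:,:,::-1],None,fx=4.5,fy=4.5,interpolation=cv2.INTER_CUBIC))
E
```

```text
(((505.65948486328125, 27.938819885253906), (86.42557525634766, 106.34122467041016), 76.11540985107422), np.float64(0.04592761184318661), 2548)
block (((507.13226318359375, 28.111061096191406), (58.762325286865234, 38.52127456665039), 76.2177505493164), np.float64(0.03195404739746127), 1719)
(((497.4871520996094, -38.770626068115234), (59.62638854980469, 44.222408294677734), 74.82634735107422), np.float64(0.16075501456936345), 2853)
[ 0.50776709 -0.02603257  0.16075501] [ 0.46834339 -0.06175694 -0.00099754] [ 0.52573703 -0.0085042   0.16425603]
```

View pics/w3c.png

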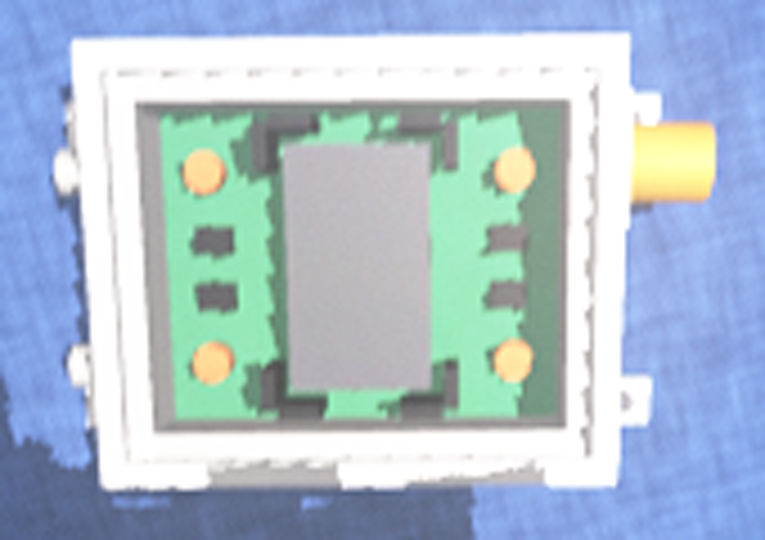

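```bash
python3 -c "
from h import *
print(tool()[0]);delta([0.506,0.0276,0.066],-13.9)"
```

```text
[ 0.50701728 -0.03514147  0.15616693]
shift [-60.6  90.2 -16.4] turn [ 0.  -0.3  0. ]
```

Emit:
move_arm(
  commands=[
    {"x":-30,"y":0,"z":-8,"wx":0,"wy":0,"wz":0,"fingers":-1},
    {"x":-60,"y":20,"z":-16,"wx":0,"wy":0,"wz":0,"fingers":-1},
    {"x":-60,"y":55,"z":-16,"wx":0,"wy":0,"wz":0,"fingers":-1},
    {"x":-60,"y":90,"z":-16,"wx":0,"wy":0,"wz":0,"fingers":-1},
    {"x":-60,"y":90,"z":-16,"wx":0,"wy":0,"wz":0,"fingers":-1},
  ],
)

```text
t: 4.88
ee_pos: [0.5048, 0.0304, 0.0613]
ee_rot: [0.434, -0.437, 0.559, -0.555]
wrist_force: [-2.6, 0.4, -3.4]
grip_width: 0.325
```

Emit:
move_arm(
  commands=[
    {"x":0,"y":0,"z":0,"wx":0,"wy":0,"wz":0,"fingers":-1},
    {"x":0,"y":0,"z":0,"wx":0,"wy":0,"wz":0,"fingers":-1},
  ],
)

```text
t: 5.05
ee_pos: [0.5084, 0.0293, 0.0672]
ee_rot: [-0.435, 0.435, -0.557, 0.558]
wrist_force: [0.5, 1.5, -0.3]
grip_width: 0.326
```

```bash
python3 -c "
from h import *
print(tool()[0],tool()[2]['qvel'],tool()[2]['wrist_force']);delta([0.506,0.0276,0.036],-13.9)
snap('scene','s4');snap('side','d4')
for n,b in [('s4',(225,130,315,230)),('d4',(170,180,290,280))]:
    p=load(n)[0]; c=p[b[1]:b[3],b[0]:b[2]]
    cv2.imwrite(f'pics/{n}c.png',cv2.resize(c[:,:,::-1],None,fx=5,fy=5,interpolation=cv2.INTER_CUBIC))
"
```

```text
[0.50842587 0.02927168 0.06721913] [-0.0062791  -0.02171068 -0.00705634 -0.00089396 -0.00678812 -0.00050184] [ 0.47238704  1.53924757 -0.30976826]
shift [ 2.2 31.2 -2. ] turn [-0.1 -0.2 -0. ]
```

View pics/s4c.png

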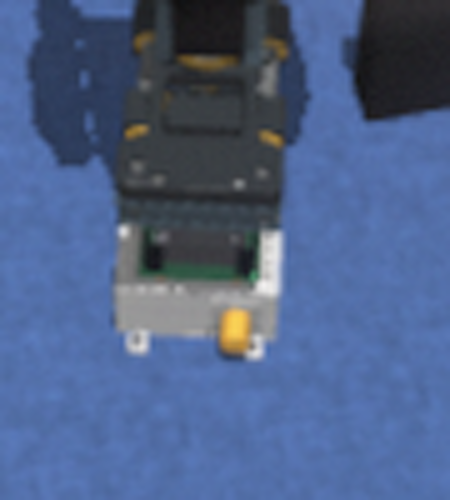

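View pics/d4c.png

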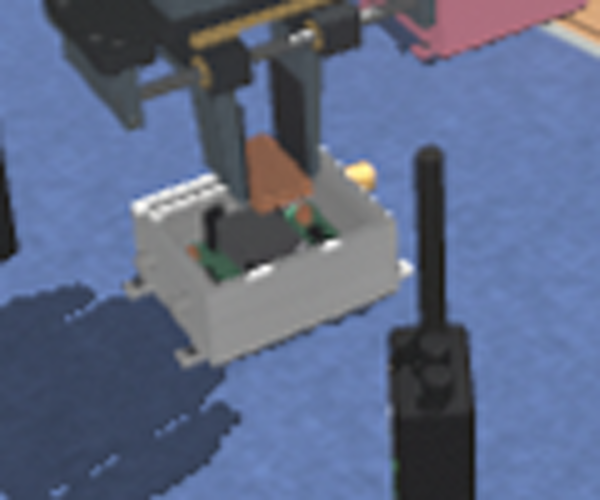

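Emit:
move_arm(
  commands=[
    {"x":2.2,"y":4,"z":-2.0,"wx":0,"wy":0,"wz":0,"fingers":-1},
    {"x":2.2,"y":12,"z":-2.0,"wx":0,"wy":0,"wz":0,"fingers":-1},
    {"x":2.2,"y":19,"z":-2.0,"wx":0,"wy":0,"wz":0,"fingers":-1},
    {"x":2.2,"y":25,"z":-2.0,"wx":0,"wy":0,"wz":0,"fingers":-1},
    {"x":2.2,"y":25,"z":-2.0,"wx":0,"wy":0,"wz":0,"fingers":-1},
  ],
)

```text
t: 5.57
ee_pos: [0.5043, 0.0275, 0.0396]
ee_rot: [0.434, -0.435, 0.558, -0.557]
wrist_force: [-0.2, 0.2, -2.0]
grip_width: 0.325
```

Emit:
move_arm(
  commands=[
    {"x":0,"y":2,"z":0,"wx":0,"wy":0,"wz":0,"fingers":-1},
    {"x":0,"y":4,"z":0,"wx":0,"wy":0,"wz":0,"fingers":-1},
    {"x":0,"y":6,"z":0,"wx":0,"wy":0,"wz":0,"fingers":-1},
    {"x":0,"y":6,"z":0,"wx":0,"wy":0,"wz":0,"fingers":-1},
  ],
)

```text
t: 5.9
ee_pos: [0.5052, 0.0275, 0.0349]
ee_rot: [-0.435, 0.435, -0.557, 0.558]
wrist_force: [-1.2, -0.9, -0.7]
grip_width: 0.325
```

```bash
python3 -c "
from h import *
print(tool()[0],tool()[2]['qvel'],tool()[2]['wrist_force']);delta([0.506,0.0276,0.035],-13.9)
"
```

```text
[0.50519294 0.02749165 0.03490504] [ 9.51787186e-04  1.02712610e-03 -8.37878483e-04  7.48790985e-04
  1.14136832e-03 -3.00914135e-05] [-1.1601541  -0.9132383  -0.74394512]
shift [-0.3 -0.1  0.8] turn [-0.  -0.2 -0. ]
```

Emit:
move_arm(
  commands=[
    {"x":0,"y":0.5,"z":0.8,"wx":0,"wy":0,"wz":0,"fingers":-1},
    {"x":0,"y":1,"z":0.8,"wx":0,"wy":0,"wz":0,"fingers":-1},
    {"x":0,"y":1,"z":0.8,"wx":0,"wy":0,"wz":0,"fingers":-1},
  ],
)

```text
t: 6.15
ee_pos: [0.5053, 0.0275, 0.0347]
ee_rot: [0.435, -0.435, 0.558, -0.557]
wrist_force: [-8.2, 2.5, 24.7]
grip_width: 0.323
```

Emit:
move_arm(
  commands=[
    {"x":0,"y":-0.6,"z":0,"wx":0,"wy":0,"wz":0,"fingers":-1},
    {"x":0,"y":-0.6,"z":0,"wx":0,"wy":0,"wz":0,"fingers":0.0},
    {"x":0,"y":-0.6,"z":0,"wx":0,"wy":0,"wz":0,"fingers":0.0},
    {"x":0,"y":-0.6,"z":0,"wx":0,"wy":0,"wz":0,"fingers":0.0},
  ],
)

```text
t: 6.48
ee_pos: [0.506, 0.0273, 0.0344]
ee_rot: [-0.435, 0.435, -0.557, 0.558]
wrist_force: [0.3, 0.8, -0.3]
grip_width: 0.489
```

Emit:
move_arm(
  commands=[
    {"x":0,"y":-20,"z":0,"wx":0,"wy":0,"wz":0,"fingers":0.0},
    {"x":0,"y":-60,"z":0,"wx":0,"wy":0,"wz":0,"fingers":0.3},
    {"x":0,"y":-100,"z":0,"wx":0,"wy":0,"wz":0,"fingers":0.3},
    {"x":0,"y":-140,"z":0,"wx":0,"wy":0,"wz":0,"fingers":0.3},
    {"x":0,"y":-180,"z":0,"wx":0,"wy":0,"wz":0,"fingers":0.3},
  ],
)

```text
t: 6.9
ee_pos: [0.5054, 0.0273, 0.2164]
ee_rot: [0.435, -0.435, 0.558, -0.557]
wrist_force: [1.3, -1.4, -0.4]
grip_width: 0.652
```

```bash
python3 - <<'E'
from h import *
snap('wrist','w5')
for n,b in [('scene',(330,115,375,160)),('side',(100,190,160,225))]:
    P,p=cloud(n); v,u=np.mgrid[:384,:512]; pi=p.astype(int)
    w=(u>b[0])&(u<b[2])&(v>b[1])&(v<b[3])
    m=w&(P[...,2]>0.025)&(P[...,2]<0.035)&(pi.max(-1)<120)&(P[...,1]>.25); print(n,'fins',rectpose(n,m))
    m=w&(P[...,2]>0.003)&(P[...,2]<0.035)&(P[...,1]>.25); print(n,'plate',rectpose(n,m))
E
```

```text
scene fins (((410.44000244140625, 301.7950744628906), (34.88703536987305, 42.404998779296875), 64.055419921875), np.float64(0.0296133285174478), 72)
scene plate (((398.4517517089844, 325.16192626953125), (140.3553009033203, 172.76992797851562), 78.252197265625), np.float64(0.005976712325374001), 645)
side fins (((400.5550842285156, 308.2763671875), (39.81576156616211, 56.919677734375), 63.63630676269531), np.float64(0.03077191344421082), 172)
side plate (((397.7889709472656, 338.6319274902344), (187.875732421875, 122.94831848144531), 61.81737518310547), np.float64(0.006726768824758034), 868)
```

View pics/w5.png

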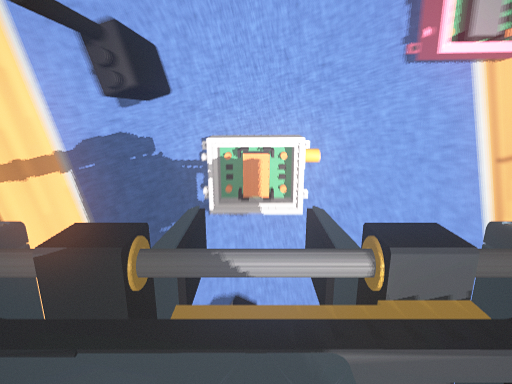

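```bash
python3 - <<'E'
from h import *
P,p=cloud('w5'); v,u=np.mgrid[:384,:512]; pi=p.astype(int)
m=(P[...,2]>0.043)&(P[...,2]<0.05)&(u>195)&(u<315)&(v>125)&(v<222)
print(rectpose('w5',m))
m=(u>235)&(u<275)&(v>145)&(v<205)&(P[...,2]>0.034)&(P[...,2]<0.045)&(pi[...,0]-pi[...,2]>20)
print('spr',rectpose('w5',m), [np.nanpercentile(P[m][:,2],q) for q in (5,50,95)])
c=p[125:225,190:330]; cv2.imwrite('pics/w5c.png',cv2.resize(c[:,:,::-1],None,fx=5,fy=5,interpolation=cv2.INTER_CUBIC))
delta([0.36,0.30,0.25],64)
delta([0.402,0.307,0.22],64)
E
```

```text
(((505.4280090332031, 27.657711029052734), (86.39076232910156, 106.3814697265625), 76.41278076171875), np.float64(0.045898243860219956), 1489)
spr (((505.2200622558594, 25.825471878051758), (54.27553176879883, 29.755441665649414), 75.30138397216797), np.float64(0.03990031382675008), 1134) [np.float64(0.038383925700353566), np.float64(0.03990031382675008), np.float64(0.04109183977514865)]
shift [-228.5  -27.9 -210.3] turn [ -0.5 -78.1   0.3]
shift [-245.5    2.4 -171.5] turn [ -0.5 -78.1   0.3]
```

View pics/w5c.png

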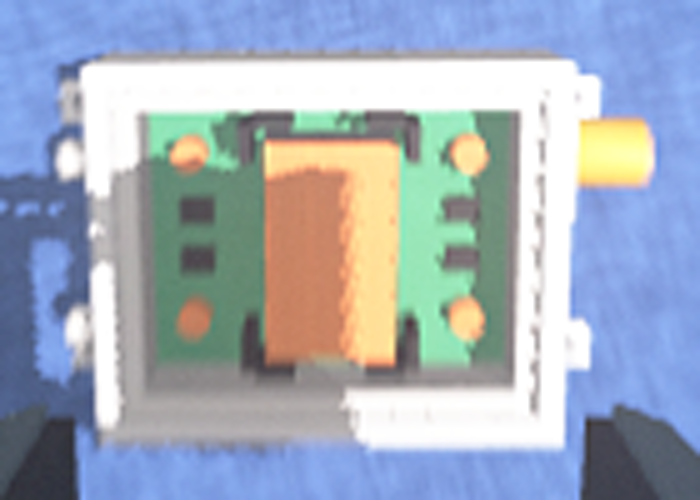

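```bash
python3 - <<'E'
from h import *
for n in ['scene','side','w1','w5']:
    P,p=cloud(n); X=P[...,0];Y=P[...,1];Z=P[...,2]
    for nm,(x0,x1,y0,y1) in dict(B=(.36,.5,.08,.24),A=(.38,.53,-.25,-.08)).items():
        w=(X>x0)&(X<x1)&(Y>y0)&(Y<y1)
        for a,b in ((.1,.12),(.02,.11),(.13,.215)):
            m=w&(Z>a)&(Z<b)
            if m.sum()>15: r=rectpose(n,m); print(n,nm,(a,b),np.round(r[0][0],1),np.round(r[0][1],1),round(r[0][2],1),r[2], 'ymax/min',P[m][:,1].max().round(3),P[m][:,1].min().round(3),'x',P[m][:,0].min().round(3),P[m][:,0].max().round(3))
E
```

```text
scene B (0.1, 0.12) [414.5 164.4] [35.6 55.4] 3.4 192 ymax/min 0.193 0.137 x 0.397 0.433
scene B (0.02, 0.11) [415.  164.4] [36.5 57.4] 2.8 481 ymax/min 0.194 0.136 x 0.397 0.434
scene B (0.13, 0.215) [416.6 182.6] [11.7 12.4] 72.6 116 ymax/min 0.189 0.176 x 0.41 0.423
scene A (0.1, 0.12) [ 431.9 -168.3] [54.8 34.4] 47.1 199 ymax/min -0.14 -0.199 x 0.401 0.459
scene A (0.02, 0.11) [ 431.2 -169.1] [58.8 34.9] 47.5 479 ymax/min -0.138 -0.199 x 0.401 0.461
scene A (0.13, 0.215) [ 445.4 -155.9] [11.6 12.1] 39.2 123 ymax/min -0.151 -0.162 x 0.438 0.452
side B (0.1, 0.12) [408.2 166.9] [33.3 60.5] 11.9 206 ymax/min 0.198 0.138 x 0.394 0.43
side B (0.02, 0.11) [425.6 127.5] [ 33.9 142.4] 36.3 637 ymax/min 0.195 0.08 x 0.393 0.481
side B (0.13, 0.215) [412.7 183.5] [12.4 12.8] 87.3 148 ymax/min 0.19 0.177 x 0.406 0.419
side A (0.1, 0.12) [ 427.9 -166.6] [57.3 35. ] 47.5 312 ymax/min -0.137 -0.197 x 0.399 0.458
side A (0.02, 0.11) [ 426.  -169.1] [51.8 34.8] 45.5 544 ymax/min -0.139 -0.197 x 0.399 0.455
side A (0.13, 0.215) [ 441.2 -155.1] [12.2 12.3] 31.7 200 ymax/min -0.149 -0.161 x 0.436 0.448
w1 B (0.1, 0.12) [421.2 168. ] [24.9 55.8] 0.1 900 ymax/min 0.196 0.14 x 0.409 0.434
w1 B (0.02, 0.11) [433.4 134.1] [ 41.  132.6] 21.8 885 ymax/min 0.196 0.08 x 0.409 0.477
w1 B (0.13, 0.215) [420.9 185.7] [10.8  4. ] 83.5 76 ymax/min 0.191 0.181 x 0.418 0.423
w1 A (0.02, 0.11) [ 430. -150.] [58.1 27.5] 12.2 802 ymax/min -0.134 -0.17 x 0.405 0.461
w5 B (0.1, 0.12) [415.7 167. ] [34.  55.6] 2.6 2323 ymax/min 0.195 0.139 x 0.398 0.433
w5 B (0.02, 0.11) [428.7 131.8] [ 47.2 128.3] 20.5 2152 ymax/min 0.195 0.08 x 0.398 0.473
w5 B (0.13, 0.215) [418.2 183.5] [11.8  8.2] 40.6 1349 ymax/min 0.19 0.179 x 0.411 0.423
w5 A (0.02, 0.11) [ 442.1 -140.5] [ 7.9 23.1] 74.5 61 ymax/min -0.135 -0.147 x 0.43 0.452
```

```bash
python3 - <<'E'
from h import *
print(tool()[0]);delta([0.472,0.272,0.24],64)
E
```

```text
[0.50867951 0.02721243 0.22357765]
shift [-228.6  -16.9  -94.9] turn [ -0.5 -78.1   0.3]
```

Emit:
move_arm(
  commands=[
    {"x":-20,"y":-17,"z":-9,"wx":0,"wy":-7,"wz":0,"fingers":0.3},
    {"x":-55,"y":-17,"z":-23,"wx":0,"wy":-14,"wz":0,"fingers":0.3},
    {"x":-90,"y":-17,"z":-37,"wx":0,"wy":-21,"wz":0,"fingers":0.3},
    {"x":-125,"y":-17,"z":-52,"wx":0,"wy":-28,"wz":0,"fingers":0.3},
    {"x":-160,"y":-17,"z":-66,"wx":0,"wy":-35,"wz":0,"fingers":0.3},
  ],
)

```text
t: 7.37
ee_pos: [0.4802, 0.2001, 0.2315]
ee_rot: [0.584, -0.584, 0.399, -0.399]
wrist_force: [0.8, -0.8, 0.1]
grip_width: 0.649
```

```bash
python3 - <<'E'
from h import *
print(tool()[0]);delta([0.472,0.272,0.24],64)
E
```

```text
[0.48015611 0.20011676 0.23150135]
shift [-70.   -8.5  18.4] turn [ -0.  -42.8   0. ]
```

Emit:
move_arm(
  commands=[
    {"x":-20,"y":-5,"z":6,"wx":0,"wy":-7.1,"wz":0,"fingers":0.3},
    {"x":-45,"y":-5,"z":12,"wx":0,"wy":-14.2,"wz":0,"fingers":0.3},
    {"x":-65,"y":-5,"z":18,"wx":0,"wy":-21.3,"wz":0,"fingers":0.3},
    {"x":-65,"y":-5,"z":18,"wx":0,"wy":-28.4,"wz":0,"fingers":0.3},
    {"x":-65,"y":-5,"z":18,"wx":0,"wy":-35.5,"wz":0,"fingers":0.3},
  ],
)

```text
t: 7.78
ee_pos: [0.474, 0.2669, 0.2361]
ee_rot: [-0.678, 0.678, -0.202, 0.201]
wrist_force: [0.5, -0.6, 0.8]
grip_width: 0.649
```

Emit:
move_arm(
  commands=[
    {"x":0,"y":0,"z":0,"wx":0,"wy":-5.5,"wz":0,"fingers":0.3},
    {"x":0,"y":0,"z":0,"wx":0,"wy":-5.5,"wz":0,"fingers":0.3},
    {"x":0,"y":0,"z":0,"wx":0,"wy":-5.5,"wz":0,"fingers":0.3},
  ],
)

```text
t: 8.03
ee_pos: [0.4743, 0.2657, 0.2363]
ee_rot: [-0.686, 0.686, -0.173, 0.173]
wrist_force: [0.9, 0.2, -0.2]
grip_width: 0.655
```

```bash
python3 - <<'E'
from h import *
a,r,o=tool(); print(a,o['qvel'].round(3));snap('wrist','w6');print(tool()[0]);delta([0.472,0.272,0.24],64)
E
```

```text
[0.47426621 0.26568179 0.23628407] [-0.003 -0.004  0.     0.     0.001  0.029]
[0.47429707 0.26560833 0.23630169]
shift [-5.1 -3.7  4.5] turn [ 0.  -2.3 -0. ]
```

View pics/w6.png

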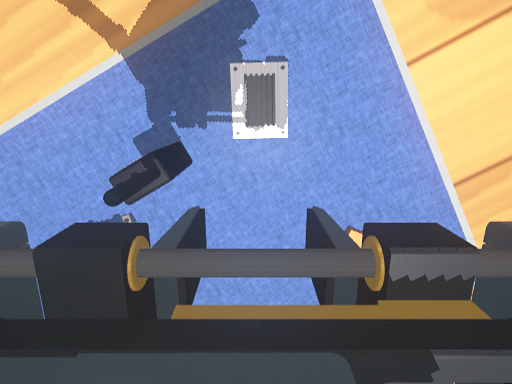

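```bash
python3 - <<'E'
from h import *
P,p=cloud('w6'); v,u=np.mgrid[:384,:512]; pi=p.astype(int)
w=(u>222)&(u<298)&(v>50)&(v<145)
m=w&(P[...,2]>0.026)&(P[...,2]<0.034); print('fins',rectpose('w6',m))
m=w&(P[...,2]>0.003)&(P[...,2]<0.034); r=rectpose('w6',m);print('plate',r)
m=w&(P[...,2]>0.003)&(P[...,2]<0.034)&((pi.max(-1)>200)|(P[...,2]>.01)); r=rectpose('w6',m);print('plate',r)
q=P[w]; print(np.histogram(q[:,2],bins=[-.01,.001,.003,.004,.0055,.007,.02,.028,.029,.03,.031,.032,.035]))
E
```

```text
fins (((403.6559143066406, 309.8528747558594), (36.007511138916016, 59.7254638671875), 63.12047576904297), np.float64(0.029985159148647023), 825)
plate (((400.90948486328125, 310.143310546875), (87.45526123046875, 97.98619842529297), 60.50897216796875), np.float64(0.005679923296309064), 4233)
plate (((400.90948486328125, 310.143310546875), (87.45526123046875, 97.98619842529297), 60.50897216796875), np.float64(0.006455058940070868), 2039)
(array([1637, 1148,  252, 1675,  720,  727,   52,   85,  314,  329,   76,
          3]), array([-0.01  ,  0.001 ,  0.003 ,  0.004 ,  0.0055,  0.007 ,  0.02  ,
        0.028 ,  0.029 ,  0.03  ,  0.031 ,  0.032 ,  0.035 ]))
```

```bash
python3 - <<'E'
from h import *
delta([0.3965,0.3135,0.09],63.1)
E
```

```text
shift [-91.2 146.3   5.3] turn [ 0.  -1.4 -0. ]
```

Emit:
move_arm(
  commands=[
    {"x":-35,"y":10,"z":5,"wx":0,"wy":-1.4,"wz":0,"fingers":0.3},
    {"x":-70,"y":30,"z":5,"wx":0,"wy":-1.4,"wz":0,"fingers":0.3},
    {"x":-91,"y":65,"z":5,"wx":0,"wy":-1.4,"wz":0,"fingers":0.3},
    {"x":-91,"y":105,"z":5,"wx":0,"wy":-1.4,"wz":0,"fingers":0.3},
    {"x":-91,"y":140,"z":5,"wx":0,"wy":-1.4,"wz":0,"fingers":0.3},
  ],
)

```text
t: 8.5
ee_pos: [0.3952, 0.3134, 0.0953]
ee_rot: [0.688, -0.688, 0.164, -0.164]
wrist_force: [1.4, -0.1, -0.5]
grip_width: 0.649
```

Emit:
move_arm(
  commands=[
    {"x":0,"y":0,"z":0,"wx":0,"wy":0,"wz":0,"fingers":0.3},
    {"x":0,"y":0,"z":0,"wx":0,"wy":0,"wz":0,"fingers":0.3},
  ],
)

```text
t: 8.67
ee_pos: [0.3958, 0.3124, 0.096]
ee_rot: [-0.687, 0.689, -0.165, 0.163]
wrist_force: [0.2, 0.4, 0.4]
grip_width: 0.654
```

```bash
python3 - <<'E'
from h import *
a,r,o=tool(); print(a,o['qvel'].round(3));snap('wrist','w7');delta([0.3965,0.3135,0.0085],63.1)
E
```

```text
[0.39577999 0.31243713 0.09602223] [-0.003 -0.053 -0.048 -0.     0.029 -0.01 ]
shift [-0.6 89.   0.2] turn [ 0.   0.1 -0. ]
```

View pics/w7.png

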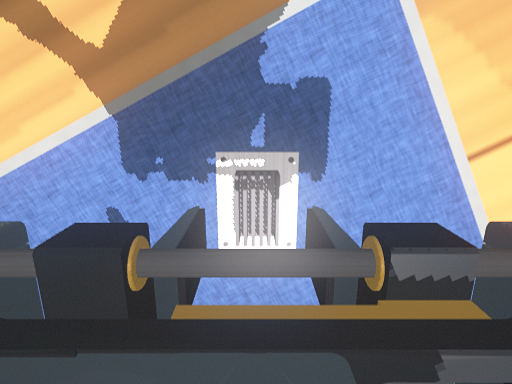

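Emit:
move_arm(
  commands=[
    {"x":-0.5,"y":25,"z":0.5,"wx":0,"wy":0,"wz":0,"fingers":0.3},
    {"x":-0.5,"y":55,"z":0.5,"wx":0,"wy":0,"wz":0,"fingers":0.3},
    {"x":-0.5,"y":75,"z":0.5,"wx":0,"wy":0,"wz":0,"fingers":0.3},
    {"x":-0.5,"y":86,"z":0.5,"wx":0,"wy":0,"wz":0,"fingers":0.3},
    {"x":-0.5,"y":87,"z":0.5,"wx":0,"wy":0,"wz":0,"fingers":0.3},
  ],
  force=30,
)

```text
t: 9.13
ee_pos: [0.3971, 0.3138, 0.0098]
ee_rot: [0.688, -0.688, 0.163, -0.164]
wrist_force: [-1.1, -0.3, 1.3]
grip_width: 0.649
```

Emit:
move_arm(
  commands=[
    {"x":0,"y":0,"z":0,"wx":0,"wy":0,"wz":0,"fingers":0.3},
    {"x":0,"y":0,"z":0,"wx":0,"wy":0,"wz":0,"fingers":-1},
    {"x":0,"y":0,"z":0,"wx":0,"wy":0,"wz":0,"fingers":-1},
    {"x":0,"y":0,"z":0,"wx":0,"wy":0,"wz":0,"fingers":-1},
    {"x":0,"y":0,"z":0,"wx":0,"wy":0,"wz":0,"fingers":-1},
  ],
)

```text
t: 9.55
ee_pos: [0.3966, 0.3138, 0.0103]
ee_rot: [0.688, -0.688, 0.163, -0.163]
wrist_force: [1.5, 3.0, 12.9]
grip_width: 0.394
```

```bash
python3 - <<'E'
from h import *
a,r,o=tool(); print(a,o['qvel'].round(3),o['wrist_force'],o['grip_width']);print(r.as_matrix().round(3))
E
```

```text
[0.39657676 0.31381168 0.01029366] [ 0.002  0.003 -0.005 -0.004  0.004 -0.   ] [ 1.52264236  2.95903274 12.94149885] 0.3940014914252627
[[ 0.894  0.001  0.449]
 [-0.449  0.001  0.894]
 [ 0.001 -1.     0.001]]
```

```bash
python3 - <<'E'
from h import *
delta([0.4,0.315,0.09],63.1);delta([0.545,0.26,0.13],63.1);delta([0.545,0.15,0.13],76.1)
E
```

```text
shift [  2.6 -79.7   2.7] turn [-0.1  0.2  0. ]
shift [ 156.9 -119.6   18.7] turn [-0.1  0.2  0. ]
shift [ 206.3 -119.7  -79.6] turn [ -0.1 -12.8   0. ]
```

Emit:
move_arm(
  commands=[
    {"x":0,"y":-10,"z":0,"wx":0,"wy":0,"wz":0,"fingers":-1},
    {"x":0,"y":-35,"z":0,"wx":0,"wy":0,"wz":0,"fingers":-1},
    {"x":0,"y":-70,"z":0,"wx":0,"wy":0,"wz":0,"fingers":-1},
    {"x":20,"y":-100,"z":2,"wx":0,"wy":0,"wz":0,"fingers":-1},
    {"x":50,"y":-120,"z":6,"wx":0,"wy":0,"wz":0,"fingers":-1},
  ],
)

```text
t: 9.97
ee_pos: [0.4423, 0.2969, 0.133]
ee_rot: [0.688, -0.688, 0.162, -0.162]
wrist_force: [1.9, 1.7, -1.3]
grip_width: 0.393
```

```bash
python3 - <<'E'
from h import *
a,r,o=tool(); print(a,o['wrist_force'],o['grip_width']);delta([0.545,0.25,0.13],63.1);delta([0.545,0.15,0.13],76.1)
E
```

```text
[0.44234242 0.29687875 0.13304908] [ 1.89077827  1.74476684 -1.34092095] 0.39345360723565614
shift [112.8   3.1   3.9] turn [-0.   0.4  0. ]
shift [157.5   3.  -85.5] turn [ -0.  -12.6   0. ]
```

Emit:
move_arm(
  commands=[
    {"x":38,"y":0,"z":0,"wx":0,"wy":0,"wz":0,"fingers":-1},
    {"x":76,"y":0,"z":0,"wx":0,"wy":-3,"wz":0,"fingers":-1},
    {"x":105,"y":0,"z":-15,"wx":0,"wy":-6,"wz":0,"fingers":-1},
    {"x":130,"y":0,"z":-45,"wx":0,"wy":-9,"wz":0,"fingers":-1},
    {"x":150,"y":0,"z":-80,"wx":0,"wy":-12.6,"wz":0,"fingers":-1},
  ],
)

```text
t: 10.38
ee_pos: [0.5433, 0.1566, 0.1302]
ee_rot: [0.702, -0.702, 0.085, -0.086]
wrist_force: [0.0, -1.0, -1.6]
grip_width: 0.39
```

```bash
python3 - <<'E'
from h import *
a,r,o=tool(); print(a,o['wrist_force'],o['grip_width']);delta([0.4979,0.0299,0.10],76.1)
E
```

```text
[0.54332909 0.15658243 0.1302002 ] [ 0.03871801 -0.95846142 -1.59723118] 0.3899685691779959
shift [ -13.7   30.1 -133.9] turn [-0.   0.   0.1]
```

Emit:
move_arm(
  commands=[
    {"x":-2,"y":0,"z":-38,"wx":0,"wy":0,"wz":0,"fingers":-1},
    {"x":-6,"y":0,"z":-76,"wx":0,"wy":0,"wz":0,"fingers":-1},
    {"x":-11,"y":10,"z":-110,"wx":0,"wy":0,"wz":0,"fingers":-1},
    {"x":-13,"y":25,"z":-128,"wx":0,"wy":0,"wz":0,"fingers":-1},
    {"x":-13,"y":30,"z":-130,"wx":0,"wy":0,"wz":0,"fingers":-1},
  ],
)

```text
t: 10.8
ee_pos: [0.4951, 0.032, 0.099]
ee_rot: [-0.701, 0.702, -0.088, 0.087]
wrist_force: [0.3, -0.4, -2.9]
grip_width: 0.394
```

Emit:
move_arm(
  commands=[
    {"x":0,"y":0,"z":0,"wx":0,"wy":0,"wz":0,"fingers":-1},
    {"x":0,"y":0,"z":0,"wx":0,"wy":0,"wz":0,"fingers":-1},
    {"x":0,"y":0,"z":0,"wx":0,"wy":0,"wz":0,"fingers":-1},
  ],
)

```text
t: 11.05
ee_pos: [0.4982, 0.0355, 0.1002]
ee_rot: [0.702, -0.702, 0.086, -0.087]
wrist_force: [0.7, 0.9, -2.1]
grip_width: 0.394
```

```bash
python3 - <<'E'
from h import *
a,r,o=tool(); print(a,o['qvel'].round(3),o['wrist_force'],o['grip_width']);delta([0.4979,0.0299,0.055],76.1)
snap('wrist','w8'); snap('side','d8')
b=(160,160,300,270);p=load('d8')[0]; c=p[b[1]:b[3],b[0]:b[2]]
cv2.imwrite('pics/d8c.png',cv2.resize(c[:,:,::-1],None,fx=5,fy=5,interpolation=cv2.INTER_CUBIC))
E
```

```text
[0.4981793  0.03548268 0.1002163 ] [ 0.008  0.001  0.    -0.001 -0.006 -0.002] [ 0.68596016  0.93781069 -2.05250287] 0.39371028493542287
shift [ 1.  45.2 -5.5] turn [-0.  -0.1  0.1]
```

View pics/w8.png

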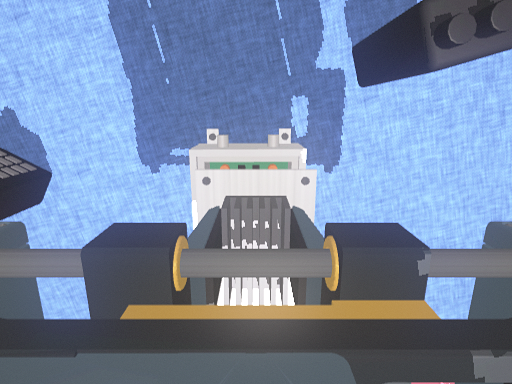

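View pics/d8c.png

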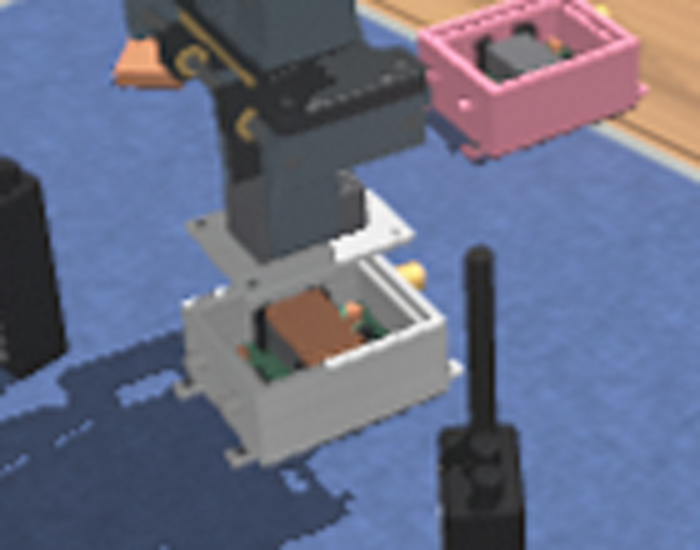

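```bash
python3 - <<'E'
from h import *
P,p=cloud('w8'); v,u=np.mgrid[:384,:512]; pi=p.astype(int)
a=np.radians(-13.9); ex=np.array([np.cos(a),np.sin(a)]); ey=np.array([-ex[1],ex[0]])
c0=np.array([.5058,.0280])
XY=P[...,:2]-c0; bx=XY@ex*1000; by=XY@ey*1000; Z=P[...,2]*1000
w=(u>150)&(u<350)&(v>120)&(v<225)
m=w&(Z>85)&(Z<102); print('lid z',np.median(Z[m]),'x',np.percentile(bx[m],[0.5,1,5]),'y',np.percentile(by[m],[.3,1,99,99.7]),m.sum())
for r in range(176,196,4):
    s=m[r]; print(r,by[r][s].min(),by[r][s].max(),bx[r][s].mean())
m2=w&(Z>43)&(Z<50); print('rim y',np.percentile(by[m2],[.5,99.5]),'x',np.percentile(bx[m2],[.5]))
q=P[m&(v<185)]; 
A=np.c_[bx[m],by[m],np.ones(m.sum())]; print('lid tilt',np.linalg.lstsq(A,Z[m],rcond=None)[0])
# far edge slope
E=[(by[:,c][m[:,c]][0],bx[:,c][m[:,c]][0]) for c in range(200,312,4) if m[:,c].any()]
E=np.array(E); print(np.degrees(np.polyfit(E[:,0],E[:,1],1)[0]), np.median(E[:,1]))
print('tcp',(tool()[0][:2]-c0)@ex*1000,(tool()[0][:2]-c0)@ey*1000)
E
```

```text
lid z 95.07604169303508 x [-46.96788586 -46.89546877 -45.96901456] y [-29.35116467 -29.01429081  40.90226613  41.29839701] 4868
176 -29.250341843941744 41.37002984818339 -43.30474813346804
180 -29.351010215110005 40.96366232922361 -40.89185553327684
184 -29.077328880492505 41.01614720870963 -38.516955536376194
188 -29.07171407641321 41.38080614470263 -36.059081803816845
192 -29.143112900682763 41.045055774567786 -33.62488994745086
rim y [-42.90751749  42.69746356] x [-53.04312297]
lid tilt [ 1.05130486e-01 -7.14826768e-04  9.92408416e+01]
0.1723742221251829 -46.821347275549506
tcp -9.305528237491016 5.4833972901097
```

```bash
python3 - <<'E'
from h import *
P,p=cloud('w8'); v,u=np.mgrid[:384,:512]
a=np.radians(-13.9); ex=np.array([np.cos(a),np.sin(a)]); ey=np.array([-ex[1],ex[0]]);c0=np.array([.5058,.0280])
XY=P[...,:2]-c0; bx=XY@ex*1000; by=XY@ey*1000; Z=P[...,2]*1000
for nm,m in dict(far=(v>173)&(v<194)&(u>200)&(u<310)&(Z>80),left=(u>194)&(u<205)&(v>175)&(v<225)&(Z>80)&(Z<110),right=(u>303)&(u<313)&(v>175)&(v<225)&(Z>80)&(Z<110)).items():
    A=np.c_[bx[m],by[m],np.ones(m.sum())]; print(nm,np.linalg.lstsq(A,Z[m],rcond=None)[0].round(4),np.median(Z[m]),m.sum(),bx[m].min(),bx[m].max())
E
```

```text
far [-1.58000e-02 -6.00000e-04  9.42957e+01] 94.88385419346984 2171 -44.86881386565167 -32.57384277403806
left [4.60000e-03 6.31000e-02 9.68145e+01] 94.94015474260202 380 -43.65684171670703 -14.469328064224142
right [-9.80000e-03 -5.43000e-02  9.66787e+01] 94.8923672503482 368 -43.34583892066631 -15.045568980881205
```

Emit:
move_arm(
  commands=[
    {"x":1.3,"y":10,"z":-6,"wx":0,"wy":0,"wz":0,"fingers":-1},
    {"x":1.3,"y":22,"z":-6,"wx":0,"wy":0,"wz":0,"fingers":-1},
    {"x":1.3,"y":32,"z":-6,"wx":0,"wy":0,"wz":0,"fingers":-1},
    {"x":1.3,"y":38,"z":-6,"wx":0,"wy":0,"wz":0,"fingers":-1},
    {"x":1.3,"y":39,"z":-6,"wx":0,"wy":0,"wz":0,"fingers":-1},
  ],
)

```text
t: 11.57
ee_pos: [0.497, 0.0291, 0.0599]
ee_rot: [-0.702, 0.702, -0.087, 0.086]
wrist_force: [-0.1, -0.1, -1.4]
grip_width: 0.394
```

Emit:
move_arm(
  commands=[
    {"x":0,"y":0,"z":0,"wx":0,"wy":0,"wz":0,"fingers":-1},
    {"x":0,"y":0,"z":0,"wx":0,"wy":0,"wz":0,"fingers":-1},
  ],
)

```text
t: 11.73
ee_pos: [0.4976, 0.0288, 0.061]
ee_rot: [0.702, -0.702, 0.086, -0.087]
wrist_force: [-0.5, 0.4, -2.3]
grip_width: 0.392
```

```bash
cat >> h.py <<'E'
def boxxy(P,c0=(.5058,.0280),yaw=-13.9):
    a=np.radians(yaw); ex=np.array([np.cos(a),np.sin(a)]); ey=np.array([-ex[1],ex[0]])
    XY=P[...,:2]-np.array(c0); return XY@ex*1000, XY@ey*1000
E
python3 - <<'E'
from h import *
a,r,o=tool(); print(a,o['qvel'].round(3),o['wrist_force'],o['grip_width']);print(boxxy(a))
snap('wrist','w9')
P,p=cloud('w9'); bx,by=boxxy(P); Z=P[...,2]*1000; v,u=np.mgrid[:384,:512]
w=(u>150)&(u<350)&(v>120)&(v<225)
m=w&(Z>51)&(Z<64)
print('x',np.percentile(bx[m],[.3,1,5]),'y',np.percentile(by[m],[.3,1,99,99.7]))
for r in range(180,205,4):
    s=m[r]; 
    if s.any(): print(r,by[r][s].min(),by[r][s].max(),bx[r][s].mean(),np.median(Z[r][s]))
c=p[120:230,170:340]; cv2.imwrite('pics/w9c.png',cv2.resize(c[:,:,::-1],None,fx=4.5,fy=4.5,interpolation=cv2.INTER_CUBIC))
E
```

```text
[0.49761207 0.02882051 0.06095959] [-0.004 -0.004 -0.002  0.001 -0.    -0.001] [-0.46279221  0.36674496 -2.30007412] 0.39188330563934115
(np.float64(-8.145264346164067), np.float64(-1.1704896012049573))
x [-46.00886098 -45.86853865 -44.86939271] y [-35.99163109 -35.6348283   34.34289234  34.69589801]
180 -35.861435933003214 34.36030650897905 -39.89327118114216 55.79838830690523
184 -35.72321583163784 34.606410176931995 -37.495298322549296 55.74365896421113
188 -35.955295508594325 34.38987535597585 -35.011059790848186 55.59885158575001
192 -35.80620352863114 34.63138541662453 -32.55701973931972 55.58664194830261
196 -35.97790317792701 34.64685590047838 -30.24807155410501 56.05383851383225
200 -35.94479541713242 34.338623259799725 -28.13201251174324 56.16492681978211
204 -35.65692403612797 34.31270561794538 -25.575053232684883 55.91987953834591
```

View pics/w9c.png

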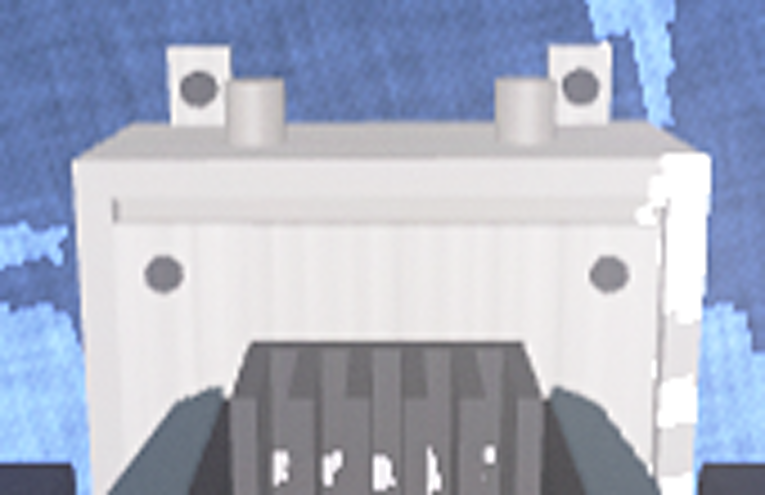

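Emit:
move_arm(
  commands=[
    {"x":0.4,"y":0,"z":0.7,"wx":0,"wy":0,"wz":0,"fingers":-1},
    {"x":0.4,"y":3,"z":0.7,"wx":0,"wy":0,"wz":0,"fingers":-1},
    {"x":0.4,"y":5,"z":0.7,"wx":0,"wy":0,"wz":0,"fingers":-1},
    {"x":0.4,"y":7,"z":0.7,"wx":0,"wy":0,"wz":0,"fingers":-1},
    {"x":0.4,"y":8.5,"z":0.7,"wx":0,"wy":0,"wz":0,"fingers":-1},
  ],
)

```text
t: 12.2
ee_pos: [0.4977, 0.0292, 0.0517]
ee_rot: [-0.702, 0.702, -0.087, 0.087]
wrist_force: [0.5, -0.3, -1.3]
grip_width: 0.394
```

Emit:
move_arm(
  commands=[
    {"x":0,"y":0,"z":0,"wx":0,"wy":0,"wz":0,"fingers":-1},
    {"x":0,"y":0.5,"z":0,"wx":0,"wy":0,"wz":0,"fingers":-1},
    {"x":0,"y":0.5,"z":0,"wx":0,"wy":0,"wz":0,"fingers":-1},
  ],
)

```text
t: 12.45
ee_pos: [0.4978, 0.0292, 0.0514]
ee_rot: [-0.702, 0.702, -0.087, 0.087]
wrist_force: [0.1, 0.3, -0.9]
grip_width: 0.389
```

```bash
python3 - <<'E'
from h import *
a,r,o=tool(); print(a,o['qvel'].round(3),o['wrist_force'],o['grip_width']);print(boxxy(a))
snap('wrist','w10')
p=load('w10')[0];c=p[120:230,170:340]; cv2.imwrite('pics/w10c.png',cv2.resize(c[:,:,::-1],None,fx=4.5,fy=4.5,interpolation=cv2.INTER_CUBIC))
E
```

```text
[0.49779384 0.02916575 0.05141663] [-0.001 -0.004  0.     0.     0.002 -0.001] [ 0.08793048  0.27809528 -0.94068108] 0.3894724921265026
(np.float64(-8.051760067237666), np.float64(-0.7916916740205507))
```

View pics/w10c.png

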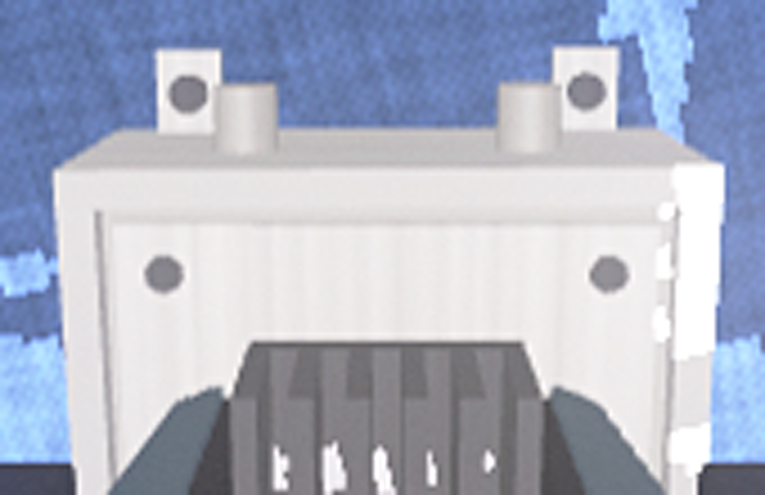

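Emit:
move_arm(
  commands=[
    {"x":0,"y":0.4,"z":0.2,"wx":0,"wy":0,"wz":0,"fingers":-1},
    {"x":0,"y":0.8,"z":0.2,"wx":0,"wy":0,"wz":0,"fingers":-1},
    {"x":0,"y":0.8,"z":0.2,"wx":0,"wy":0,"wz":0,"fingers":-1},
  ],
)

```text
t: 12.75
ee_pos: [0.4979, 0.0293, 0.0513]
ee_rot: [-0.702, 0.702, -0.086, 0.087]
wrist_force: [-4.4, -1.8, 13.3]
grip_width: 0.393
```

Emit:
move_arm(
  commands=[
    {"x":0,"y":-0.5,"z":0,"wx":0,"wy":0,"wz":0,"fingers":-1},
    {"x":0,"y":-0.5,"z":0,"wx":0,"wy":0,"wz":0,"fingers":0.2},
    {"x":0,"y":-0.5,"z":0,"wx":0,"wy":0,"wz":0,"fingers":0.2},
    {"x":0,"y":-0.5,"z":0,"wx":0,"wy":0,"wz":0,"fingers":0.2},
  ],
)

```text
t: 13.08
ee_pos: [0.4979, 0.0294, 0.0512]
ee_rot: [0.702, -0.702, 0.087, -0.087]
wrist_force: [0.4, 0.4, -0.1]
grip_width: 0.579
```

```bash
python3 - <<'E'
from h import *
a,r,o=tool(); print(a,o['qvel'].round(3),o['wrist_force'],o['grip_width'])
# probe pose
for n in ['scene','side']:
    P,p=cloud(n); X,Y,Z=P[...,0],P[...,1],P[...,2]
    w=(X>.3)&(X<.55)&(Y>-.42)&(Y<-.2)
    for lo,hi in ((.09,.11),(.13,.15),(.158,.165),(.07,.0775),(.09,.165)):
        m=w&(Z>lo)&(Z<hi)
        if m.sum()>5: r=rectpose(n,m); print(n,lo,np.round(r[0][0],1),np.round(r[0][1],1),round(r[0][2],1),r[2],P[m].min(0).round(4)[:2],P[m].max(0).round(4)[:2])
E
```

```text
[0.49794351 0.02941236 0.05117628] [-0.001  0.001  0.002  0.001  0.001  0.001] [ 0.37969143  0.38282274 -0.09382053] 0.5793567785142243
scene 0.09 [ 418.8 -304.7] [10.6 16.8] 20.1 39 [ 0.411  -0.3144] [ 0.4252 -0.2968]
scene 0.13 [ 419.6 -303.9] [11.4 17.5] 24.3 46 [ 0.4108 -0.314 ] [ 0.4243 -0.2972]
scene 0.158 [ 414.7 -305.6] [14.6 17.2] 87.6 37 [ 0.406  -0.3128] [ 0.4234 -0.2983]
scene 0.07 [ 414.2 -306.5] [49.5 45.4] 16.2 138 [ 0.3866 -0.3331] [ 0.4427 -0.2787]
scene 0.09 [ 415.8 -305.4] [16.6 18.6] 73.1 178 [ 0.406  -0.3144] [ 0.4252 -0.2968]
side 0.09 [ 409.7 -307.8] [ 9.8 17.6] 47.6 77 [ 0.4035 -0.3136] [ 0.4195 -0.2985]
side 0.13 [ 408.9 -308.3] [ 8.3 17. ] 46.3 78 [ 0.4029 -0.3132] [ 0.418  -0.2998]
side 0.158 [ 412.3 -304. ] [15.9 16. ] 38.8 64 [ 0.4038 -0.3128] [ 0.4205 -0.2957]
side 0.07 [ 412.9 -303.7] [48.3 46.7] 17.2 260 [ 0.3839 -0.3317] [ 0.4401 -0.2763]
side 0.09 [ 411.6 -304.9] [17.2 18. ] 32.0 325 [ 0.4029 -0.3136] [ 0.4205 -0.2956]
```

```bash
python3 - <<'E'
from h import *
delta([0.565,0.01,0.2],76.1);delta([0.4135,-0.305,0.24],0)
E
```

```text
shift [  69.8 -148.8   -2.5] turn [-0.  -0.2  0. ]
shift [  -0.6 -188.8 -344.9] turn [-0.  75.9  0. ]
```

Emit:
move_arm(
  commands=[
    {"x":0,"y":-10,"z":0,"wx":0,"wy":0,"wz":0,"fingers":0.2},
    {"x":0,"y":-40,"z":0,"wx":0,"wy":0,"wz":0,"fingers":0.2},
    {"x":15,"y":-75,"z":0,"wx":0,"wy":0,"wz":0,"fingers":0.2},
    {"x":45,"y":-105,"z":0,"wx":0,"wy":0,"wz":0,"fingers":0.2},
    {"x":70,"y":-135,"z":0,"wx":0,"wy":0,"wz":0,"fingers":0.2},
  ],
)

```text
t: 13.5
ee_pos: [0.5662, 0.0122, 0.1891]
ee_rot: [-0.702, 0.702, -0.086, 0.087]
wrist_force: [1.5, -0.8, -0.7]
grip_width: 0.595
```

Emit:
move_arm(
  commands=[
    {"x":0,"y":0,"z":0,"wx":0,"wy":0,"wz":0,"fingers":0.2},
    {"x":0,"y":0,"z":0,"wx":0,"wy":0,"wz":0,"fingers":0.2},
  ],
)

```text
t: 13.67
ee_pos: [0.5675, 0.012, 0.1882]
ee_rot: [0.702, -0.702, 0.085, -0.088]
wrist_force: [-0.8, -0.6, -1.8]
grip_width: 0.602
```

```bash
python3 - <<'E'
from h import *
a,r,o=tool();print(a); snap('wrist','w11');snap('side','d11')
P,p=cloud('w11'); bx,by=boxxy(P); Z=P[...,2]*1000; v,u=np.mgrid[:384,:512]
w=(abs(bx)<60)&(abs(by)<50)
for nm,s in dict(rim_mx=(abs(bx+50.5)<1.5)&(abs(by)<30),rim_py=(abs(by-40.5)<1.5)&(abs(bx)<30),rim_my=(abs(by+40.5)<1.5)&(abs(bx)<30),lid_mx=(abs(bx+38)<4)&(abs(by)<30),lid_py=(abs(by-28)<4)&(abs(bx)<35),lid_my=(abs(by+28)<4)&(abs(bx)<35),lid_px=(abs(bx-38)<4)&(abs(by)<30)).items(): print(nm,s.sum(),np.median(Z[s]) if s.any() else None)
m=(Z>66)&(Z<75)&w; print('fins',rectpose('w11',m)[0:2])
m=(Z>43)&(Z<49)&w; print('all',rectpose('w11',m)[0:2])
c=p[20:220,160:380]; cv2.imwrite('pics/w11c.png',cv2.resize(c[:,:,::-1],None,fx=3,fy=3,interpolation=cv2.INTER_CUBIC))
p=load('d11')[0];c=p[180:270,170:290]; cv2.imwrite('pics/d11c.png',cv2.resize(c[:,:,::-1],None,fx=5,fy=5,interpolation=cv2.INTER_CUBIC))
delta([0.4135,-0.305,0.24],0)
E
```

```text
[0.56750717 0.01201274 0.1882259 ]
rim_mx 216 45.876126803126525
rim_py 717 282.84058012283907
rim_my 728 283.48049022066084
lid_mx 558 46.03280244232185
lid_py 2275 282.81904404556377
lid_my 2265 282.506017086075
lid_px 24050 306.56086835791655
fins (((505.6468505859375, 28.06611442565918), (35.99809646606445, 59.69166564941406), 75.85183715820312), np.float64(0.07099699680502711))
all (((506.1014404296875, 28.15984344482422), (86.16663360595703, 106.43867492675781), 76.24592590332031), np.float64(0.04600258880307298))
shift [ -69.4  -54.1 -344.7] turn [ 0.1 75.9 -0.1]
```

View pics/w11c.png

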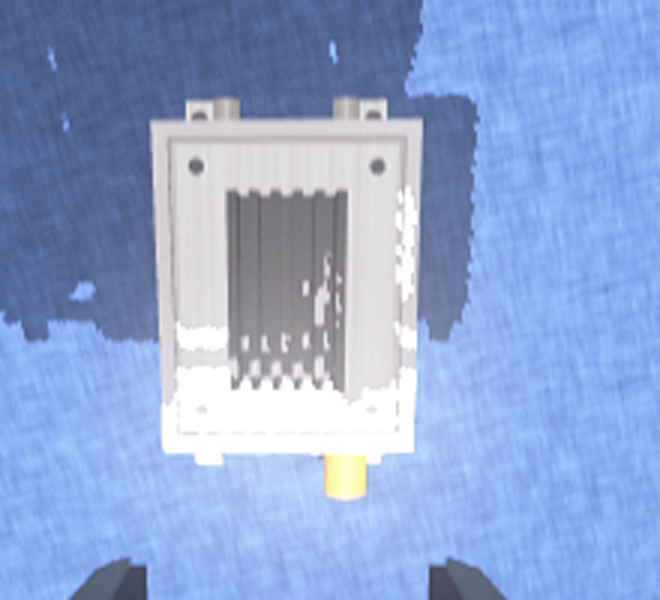

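View pics/d11c.png

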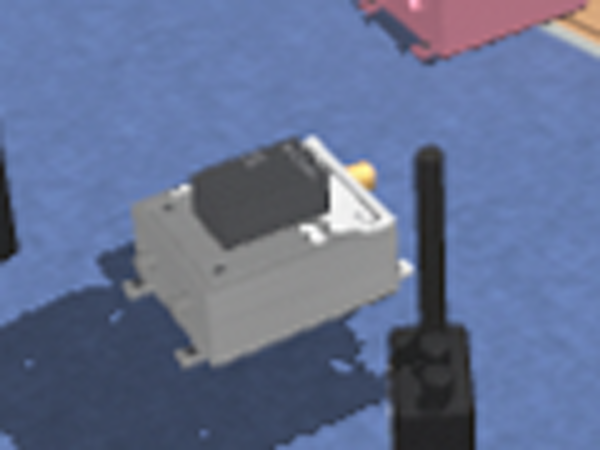

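```bash
python3 - <<'E'
from h import *
delta([0.4135,-0.37,0.24],0)
E
```

```text
shift [ -53.6  -54.1 -407.8] turn [ 0.1 75.9 -0.1]
```

Emit:
move_arm(
  commands=[
    {"x":0,"y":-28,"z":-15,"wx":0,"wy":7,"wz":0,"fingers":0.2},
    {"x":-5,"y":-54,"z":-42,"wx":0,"wy":14,"wz":0,"fingers":0.2},
    {"x":-10,"y":-54,"z":-82,"wx":0,"wy":21,"wz":0,"fingers":0.2},
    {"x":-15,"y":-54,"z":-122,"wx":0,"wy":28,"wz":0,"fingers":0.2},
    {"x":-20,"y":-54,"z":-160,"wx":0,"wy":35,"wz":0,"fingers":0.2},
  ],
)

```text
t: 14.18
ee_pos: [0.5053, -0.1386, 0.2394]
ee_rot: [-0.642, 0.643, -0.296, 0.294]
wrist_force: [0.7, -0.7, 0.1]
grip_width: 0.604
```

```bash
python3 - <<'E'
from h import *
print(tool()[0]);delta([0.4135,-0.37,0.24],0)
E
```

```text
[ 0.50525278 -0.13855841  0.23938294]
shift [ 115.8   -0.6 -220.4] turn [ 0.1 40.6 -0.1]
```

Emit:
move_arm(
  commands=[
    {"x":18,"y":0,"z":-34,"wx":0,"wy":7,"wz":0,"fingers":0.2},
    {"x":36,"y":0,"z":-68,"wx":0,"wy":14,"wz":0,"fingers":0.2},
    {"x":54,"y":0,"z":-102,"wx":0,"wy":21,"wz":0,"fingers":0.2},
    {"x":72,"y":0,"z":-136,"wx":0,"wy":28,"wz":0,"fingers":0.2},
    {"x":88,"y":0,"z":-170,"wx":0,"wy":35,"wz":0,"fingers":0.2},
  ],
)

```text
t: 14.6
ee_pos: [0.4347, -0.3164, 0.2389]
ee_rot: [0.524, -0.524, 0.476, -0.474]
wrist_force: [1.3, -0.5, 0.5]
grip_width: 0.597
```

```bash
python3 - <<'E'
from h import *
print(tool()[0]);delta([0.4135,-0.37,0.24],0)
E
```

```text
[ 0.43465757 -0.31637454  0.23894845]
shift [ 51.3  -1.1 -26.3] turn [ 0.1  5.6 -0.1]
```

Emit:
move_arm(
  commands=[
    {"x":25,"y":0,"z":-13,"wx":0,"wy":5.6,"wz":0,"fingers":0.2},
    {"x":48,"y":0,"z":-24,"wx":0,"wy":5.6,"wz":0,"fingers":0.2},
    {"x":48,"y":0,"z":-24,"wx":0,"wy":5.6,"wz":0,"fingers":0.2},
    {"x":48,"y":0,"z":-24,"wx":0,"wy":5.6,"wz":0,"fingers":0.2},
  ],
)

```text
t: 14.93
ee_pos: [0.4164, -0.3658, 0.2388]
ee_rot: [0.501, -0.501, 0.5, -0.498]
wrist_force: [0.4, 1.3, 0.5]
grip_width: 0.598
```

```bash
python3 - <<'E'
from h import *
a,r,o=tool(); print(a,o['qvel'].round(3));snap('wrist','w12')
P,p=cloud('w12'); X,Y,Z=P[...,0],P[...,1],P[...,2]
w=(X>.35)&(X<.48)&(Y>-.37)&(Y<-.24)
for lo,hi in ((.155,.165),(.13,.155),(.09,.12),(.077,.085),(.07,.0775)):
    m=w&(Z>lo)&(Z<hi)
    if m.sum()>5: q=rectpose('w12',m); print(lo,np.round(q[0][0],1),np.round(q[0][1],1),round(q[0][2],1),q[1:],P[m].min(0).round(4)[:2],P[m].max(0).round(4)[:2])
E
```

```text
[ 0.41635427 -0.36583518  0.23881474] [ 0.039 -0.012  0.011  0.005  0.004  0.012]
0.155 [ 414.9 -304.3] [16.7 16.8] 46.1 (np.float64(0.15998210595611262), 389) [ 0.4062 -0.3129] [ 0.4237 -0.2957]
0.13 [ 416.1 -299. ] [ 7.3 17.9] 77.1 (np.float64(0.14813881408021032), 16) [ 0.4066 -0.3046] [ 0.424  -0.2957]
0.077 [ 414.9 -304.6] [45.3 45. ] 15.0 (np.float64(0.07916497862141772), 292) [ 0.3893 -0.3282] [ 0.4388 -0.2778]
0.07 [ 415.  -304.3] [46.1 46. ] 16.2 (np.float64(0.07595781430442522), 1327) [ 0.3871 -0.3328] [ 0.4424 -0.2768]
```

View pics/w12.png

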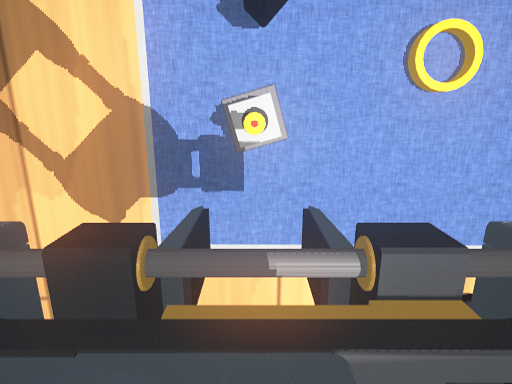

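```bash
python3 - <<'E'
from h import *
delta([0.415,-0.3045,0.19],0)
E
```

```text
shift [-60.4  49.2  -1.5] turn [ 0.1  0.3 -0.1]
```

Emit:
move_arm(
  commands=[
    {"x":-30,"y":0,"z":-1,"wx":0,"wy":0,"wz":0,"fingers":0.2},
    {"x":-60,"y":15,"z":-1,"wx":0,"wy":0,"wz":0,"fingers":0.2},
    {"x":-60,"y":49,"z":-1,"wx":0,"wy":0,"wz":0,"fingers":0.2},
    {"x":-60,"y":49,"z":-1,"wx":0,"wy":0,"wz":0,"fingers":0.2},
    {"x":-60,"y":49,"z":-1,"wx":0,"wy":0,"wz":0,"fingers":0.2},
  ],
)

```text
t: 15.4
ee_pos: [0.4159, -0.3043, 0.1905]
ee_rot: [-0.502, 0.502, -0.499, 0.497]
wrist_force: [-0.1, -0.3, 0.6]
grip_width: 0.599
```

```bash
python3 - <<'E'
from h import *
a,r,o=tool(); print(a,o['qvel'].round(3));delta([0.415,-0.3045,0.1013],0)
E
```

```text
[ 0.41587607 -0.30433445  0.19049169] [-0.019 -0.021 -0.064 -0.001  0.024 -0.001]
shift [ 0.4 89.2 -0.6] turn [ 0.2  0.4 -0.1]
```

Emit:
move_arm(
  commands=[
    {"x":0.3,"y":25,"z":-1,"wx":0.2,"wy":0,"wz":0,"fingers":0.2},
    {"x":0.3,"y":55,"z":-1,"wx":0.2,"wy":0,"wz":0,"fingers":0.2},
    {"x":0.3,"y":80,"z":-1,"wx":0.2,"wy":0,"wz":0,"fingers":0.2},
    {"x":0.3,"y":89,"z":-1,"wx":0.2,"wy":0,"wz":0,"fingers":0.2},
    {"x":0.3,"y":89,"z":-1,"wx":0.2,"wy":0,"wz":0,"fingers":0.2},
  ],
  force=25,
)

```text
t: 15.82
ee_pos: [0.4152, -0.3063, 0.1015]
ee_rot: [0.502, -0.501, 0.499, -0.499]
wrist_force: [-0.5, 1.6, 0.2]
grip_width: 0.6
```

```bash
python3 - <<'E'
from h import *
a,r,o=tool(); print(a,o['qvel'].round(3),o['wrist_force'])
E
```

```text
[ 0.41518299 -0.30627184  0.10153697] [ 0.    -0.043 -0.034 -0.     0.045 -0.001] [-0.53060534  1.56258299  0.16170817]
```

Emit:
move_arm(
  commands=[
    {"x":0,"y":0,"z":0,"wx":0,"wy":0,"wz":0,"fingers":-1},
    {"x":0,"y":0,"z":0,"wx":0,"wy":0,"wz":0,"fingers":-1},
    {"x":0,"y":0,"z":0,"wx":0,"wy":0,"wz":0,"fingers":-1},
    {"x":0,"y":0,"z":0,"wx":0,"wy":0,"wz":0,"fingers":-1},
    {"x":0,"y":0,"z":0,"wx":0,"wy":0,"wz":0,"fingers":-1},
  ],
)

```text
t: 16.23
ee_pos: [0.4157, -0.3066, 0.103]
ee_rot: [0.502, -0.501, 0.497, -0.5]
wrist_force: [0.2, -0.1, -0.1]
grip_width: 0.264
```

```bash
python3 - <<'E'
from h import *
a,r,o=tool(); print(a,o['qvel'].round(3),o['wrist_force'],o['grip_width'],r.as_matrix().round(4))
E
```

```text
[ 0.41574939 -0.3066282   0.10297056] [ 0.     0.007  0.005  0.001 -0.004 -0.002] [ 0.19185911 -0.11883348 -0.08591336] 0.26426765503968785 [[ 5.8e-03  4.4e-03  1.0e+00]
 [-1.0e+00 -8.0e-04  5.8e-03]
 [ 9.0e-04 -1.0e+00  4.4e-03]]
```

Emit:
move_arm(
  commands=[
    {"x":0,"y":0,"z":0,"wx":0,"wy":0,"wz":0,"fingers":-1},
    {"x":0,"y":0,"z":0,"wx":0,"wy":0,"wz":0,"fingers":-1},
    {"x":0,"y":0,"z":0,"wx":0,"wy":0,"wz":0,"fingers":-1},
  ],
)

```text
t: 16.48
ee_pos: [0.4157, -0.3066, 0.1026]
ee_rot: [0.502, -0.501, 0.497, -0.5]
wrist_force: [-0.7, 0.6, 7.3]
grip_width: 0.192
```

```bash
python3 - <<'E'
from h import *
a,r,o=tool(); print(a,o['qvel'].round(3),o['wrist_force'],o['grip_width'],r.as_matrix().round(4)); print(boxxy(a))
E
```

```text
[ 0.41566668 -0.3065587   0.10261675] [-0.     0.    -0.001 -0.001  0.    -0.   ] [-0.66461396  0.6169608   7.28598195] 0.192022386675903 [[ 5.7e-03  4.1e-03  1.0e+00]
 [-1.0e+00 -5.0e-04  5.7e-03]
 [ 5.0e-04 -1.0e+00  4.1e-03]]
(np.float64(-7.1235185667009535), np.float64(-346.41419534921675))
```

Emit:
move_arm(
  commands=[
    {"x":0,"y":-8,"z":0,"wx":0,"wy":0,"wz":0,"fingers":-1},
    {"x":0,"y":-28,"z":0,"wx":0,"wy":0,"wz":0,"fingers":-1},
    {"x":0,"y":-55,"z":0,"wx":0,"wy":0,"wz":0,"fingers":-1},
    {"x":0,"y":-85,"z":0,"wx":0,"wy":0,"wz":0,"fingers":-1},
    {"x":0,"y":-115,"z":0,"wx":0,"wy":0,"wz":0,"fingers":-1},
  ],
)

```text
t: 16.9
ee_pos: [0.4146, -0.306, 0.2188]
ee_rot: [0.502, -0.501, 0.498, -0.499]
wrist_force: [0.4, -0.8, -0.9]
grip_width: 0.19
```

Emit:
move_arm(
  commands=[
    {"x":-10,"y":0,"z":10,"wx":0,"wy":0,"wz":0,"fingers":-1},
    {"x":-30,"y":0,"z":30,"wx":0,"wy":0,"wz":0,"fingers":-1},
    {"x":-55,"y":0,"z":55,"wx":0,"wy":0,"wz":0,"fingers":-1},
    {"x":-80,"y":0,"z":80,"wx":0,"wy":0,"wz":0,"fingers":-1},
    {"x":-105,"y":0,"z":105,"wx":0,"wy":0,"wz":0,"fingers":-1},
  ],
)

```text
t: 17.32
ee_pos: [0.5201, -0.1995, 0.2182]
ee_rot: [0.502, -0.5, 0.498, -0.5]
wrist_force: [1.1, -1.3, -1.0]
grip_width: 0.194
```

```bash
python3 - <<'E'
from h import *
a,r,o=tool(); print(a,o['grip_width'],r.as_matrix().round(4)); delta([.5603,-.05,.2],0); delta([.5603,.0527,.2],0)
E
```

```text
[ 0.52011088 -0.19950376  0.21818313] 0.1941185455877386 [[ 5.1e-03  3.6e-03  1.0e+00]
 [-1.0e+00 -1.0e-04  5.1e-03]
 [ 1.0e-04 -1.0e+00  3.6e-03]]
shift [-149.3   18.3   40.9] turn [-0.2  0.3  0. ]
shift [-252.    18.3   41.4] turn [-0.2  0.3  0. ]
```

Emit:
move_arm(
  commands=[
    {"x":-30,"y":3,"z":12,"wx":-0.2,"wy":0,"wz":0,"fingers":-1},
    {"x":-65,"y":6,"z":25,"wx":-0.2,"wy":0,"wz":0,"fingers":-1},
    {"x":-105,"y":9,"z":34,"wx":-0.2,"wy":0,"wz":0,"fingers":-1},
    {"x":-145,"y":12,"z":39,"wx":-0.2,"wy":0,"wz":0,"fingers":-1},
    {"x":-185,"y":16,"z":39,"wx":-0.2,"wy":0,"wz":0,"fingers":-1},
  ],
)

```text
t: 17.73
ee_pos: [0.5581, -0.0136, 0.2021]
ee_rot: [0.502, -0.501, 0.498, -0.499]
wrist_force: [0.5, -0.0, -0.7]
grip_width: 0.19
```

Emit:
move_arm(
  commands=[
    {"x":-25,"y":5,"z":0,"wx":0,"wy":0,"wz":0,"fingers":-1},
    {"x":-45,"y":15,"z":0,"wx":0,"wy":0,"wz":0,"fingers":-1},
    {"x":-62,"y":25,"z":0,"wx":0,"wy":0,"wz":0,"fingers":-1},
    {"x":-62,"y":25,"z":0,"wx":0,"wy":0,"wz":0,"fingers":-1},
    {"x":-62,"y":25,"z":0,"wx":0,"wy":0,"wz":0,"fingers":-1},
  ],
)

```text
t: 18.15
ee_pos: [0.5566, 0.0471, 0.1766]
ee_rot: [-0.502, 0.502, -0.498, 0.498]
wrist_force: [0.2, -1.1, -0.1]
grip_width: 0.192
```

```bash
python3 - <<'E'
from h import *
a,r,o=tool(); print(a,o['qvel'].round(3),o['grip_width'],r.as_matrix().round(4)); print(boxxy(a))
for n in ['scene','side']:
    snap(n,n+'13'); 
    t=a+r.apply([0,.0946,0]); print(n,proj(n+'13',t),proj(n+'13',a))
    u,v=map(int,proj(n+'13',t)); p=load(n+'13')[0]; y0=max(0,v-80);c=p[y0:y0+110,max(0,u-60):u+60]
    print(max(0,u-60),y0)
    cv2.imwrite(f'pics/{n}13c.png',cv2.resize(c[:,:,::-1],None,fx=5,fy=5,interpolation=cv2.INTER_CUBIC))
E
```

```text
[0.55657827 0.04713016 0.17663275] [-0.03  -0.011 -0.014 -0.004  0.002 -0.011] 0.19246750467776352 [[ 7.4e-03 -1.1e-03  1.0e+00]
 [-1.0e+00 -1.0e-04  7.4e-03]
 [ 1.0e-04 -1.0e+00 -1.1e-03]]
(np.float64(44.695704797676505), np.float64(30.768324875581833))
scene (np.float64(276.78863649827497), np.float64(177.92774750458395)) (np.float64(278.3160465199032), np.float64(154.7074008413809))
216 97
side (np.float64(231.53765979712506), np.float64(198.91284819769535)) (np.float64(229.52622637959075), np.float64(167.09812834515535))
171 118
```

View pics/scene13c.png

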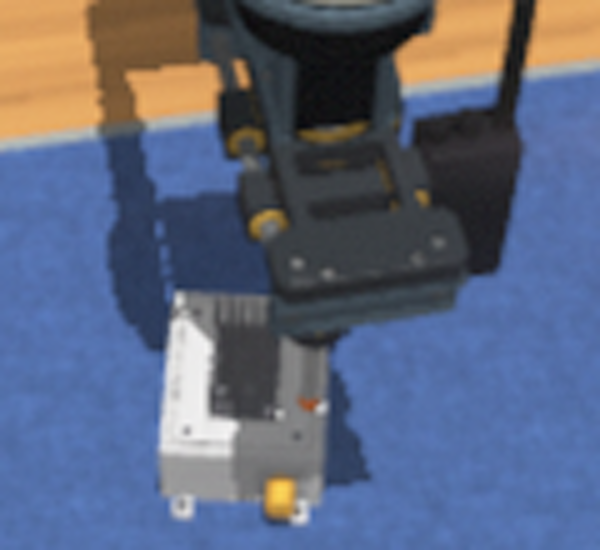

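View pics/side13c.png

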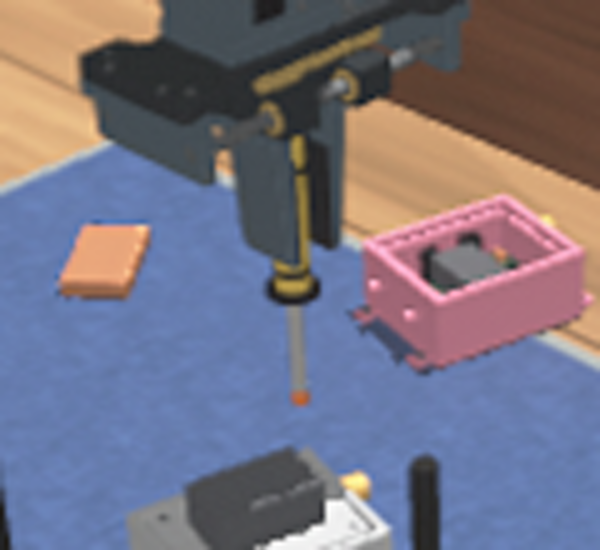

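```bash
python3 - <<'E'
from h import *
a=np.array([0.55657827,0.04713016,0.17663275])
for n in ['side13','scene13']:
    P,p=cloud(n); pi=p.astype(int); q=P-a
    w=(abs(q[...,0])<.03)&(abs(q[...,1])<.03)
    for lo,hi in ((-.1,-.083),(-.08,-.045),(-.035,-.025),(-.024,-.005)):
        m=w&(q[...,2]>lo)&(q[...,2]<hi)&(P[...,2]>.075)
        if m.sum(): print(n,lo,m.sum(),(np.median(q[m],0)*1000).round(1),(q[m].min(0)*1000).round(1),(q[m].max(0)*1000).round(1))
E
```

```text
side13 -0.1 10 [ -4.   -0.1 -85.9] [ -6.5  -3.3 -89.2] [ -0.1   5.3 -83.3]
side13 -0.08 37 [ -4.4  -0.8 -59.3] [ -7.8  -3.7 -79. ] [  3.    5.7 -45.9]
side13 -0.035 5 [ -5.   -0.6 -33.3] [ -8.4  -5.2 -34.6] [ -1.2   2.9 -25.3]
side13 -0.024 71 [ -7.1  -3.9 -19.7] [-16.3 -11.4 -23.9] [12.4 16.3 -5.7]
scene13 -0.1 8 [  2.1  -1.7 -87.7] [ -1.3  -4.7 -90. ] [  3.7   2.6 -84.9]
scene13 -0.08 25 [  1.7  -1.2 -61.8] [ -1.1  -3.7 -78.8] [  4.    3.8 -46. ]
scene13 -0.035 3 [ 10.1  -4.3 -25.3] [  8.1  -8.6 -26.9] [ 11.8   5.  -25.3]
scene13 -0.024 14 [  8.6  -0.8 -22.9] [  6.9 -11.  -23.7] [ 12.5   7.4 -21.2]
```

```bash
cat >> h.py <<'E'
_a=np.radians(-13.8); EX=np.array([np.cos(_a),np.sin(_a)]); EY=np.array([-EX[1],EX[0]]); C0=np.array([.5058,.0280])
OFF=np.array([-.0002,.0017])
def tcp_for(bx,by,tipz): return np.r_[C0+EX*bx/1000+EY*by/1000-OFF,tipz+.0946]
def dtool(t):
    a,r,o=tool(); print('at',a.round(4),'shift',np.round(r.inv().apply(t-a)*1000,1))
E
python3 - <<'E'
from h import *
dtool(tcp_for(47,37,.0512))
a,r,o=tool()
for nm,d in dict(mEY=-EY*74,mEX=-EX*94).items(): print(nm,r.inv().apply(np.r_[d,0]))
E
```

```text
at [0.5572 0.0459 0.1772] shift [-5.1 31.4  3.2]
mEY [ 7.17636446e+01  9.92857125e-03 -1.80548944e+01]
mEX [-2.29345880e+01 -4.18451886e-02 -9.11592174e+01]
```

Emit:
move_arm(
  commands=[
    {"x":-3,"y":5,"z":2,"wx":0,"wy":0,"wz":0,"fingers":-1},
    {"x":-5.1,"y":12,"z":3.2,"wx":0,"wy":0,"wz":0,"fingers":-1},
    {"x":-5.1,"y":18,"z":3.2,"wx":0,"wy":0,"wz":0,"fingers":-1},
    {"x":-5.1,"y":22,"z":3.2,"wx":0,"wy":0,"wz":0,"fingers":-1},
    {"x":-5.1,"y":25,"z":3.2,"wx":0,"wy":0,"wz":0,"fingers":-1},
  ],
)

```text
t: 18.67
ee_pos: [0.5599, 0.0514, 0.1508]
ee_rot: [-0.501, 0.502, -0.499, 0.498]
wrist_force: [-0.5, -0.2, -0.5]
grip_width: 0.19
```

Emit:
move_arm(
  commands=[
    {"x":0,"y":0,"z":0,"wx":0,"wy":0,"wz":0,"fingers":-1},
    {"x":0,"y":0,"z":0,"wx":0,"wy":0,"wz":0,"fingers":-1},
    {"x":0,"y":0,"z":0,"wx":0,"wy":0,"wz":0,"fingers":-1},
  ],
)

```text
t: 18.92
ee_pos: [0.5603, 0.0515, 0.1518]
ee_rot: [0.501, -0.501, 0.499, -0.499]
wrist_force: [-0.4, 0.1, -1.5]
grip_width: 0.191
```

```bash
python3 - <<'E'
from h import *
dtool(tcp_for(47,37,.0512)); print(tool()[2]['qvel'].round(4))
n='side'; snap(n,'side14'); p=load('side14')[0]; c=p[140:260,170:290]; cv2.imwrite('pics/side14c.png',cv2.resize(c[:,:,::-1],None,fx=5,fy=5,interpolation=cv2.INTER_CUBIC))
snap('scene','scene14'); p=load('scene14')[0]; c=p[130:230,215:325]; cv2.imwrite('pics/scene14c.png',cv2.resize(c[:,:,::-1],None,fx=5,fy=5,interpolation=cv2.INTER_CUBIC))
dtool(tcp_for(47,37,.0512)); 
E
```

```text
at [0.5603 0.0515 0.1518] shift [0.5 6.  0.2]
[ 0.0011 -0.0032 -0.0008 -0.0019  0.0007  0.0015]
at [0.5604 0.0515 0.1519] shift [0.5 6.1 0.1]
```

View pics/side14c.png

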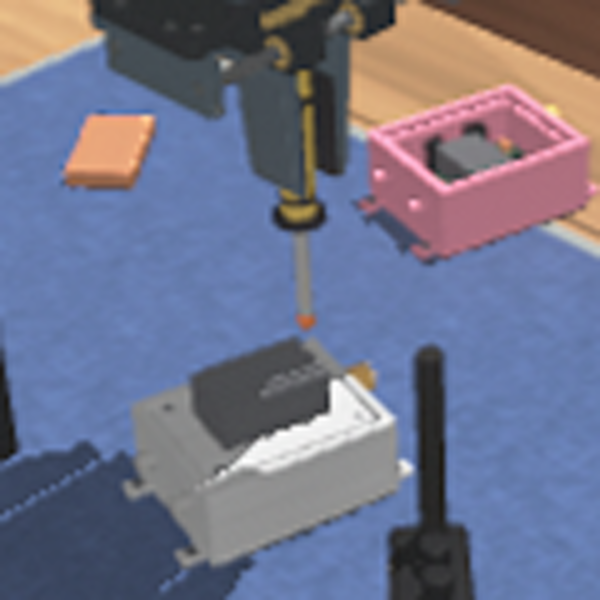

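View pics/scene14c.png

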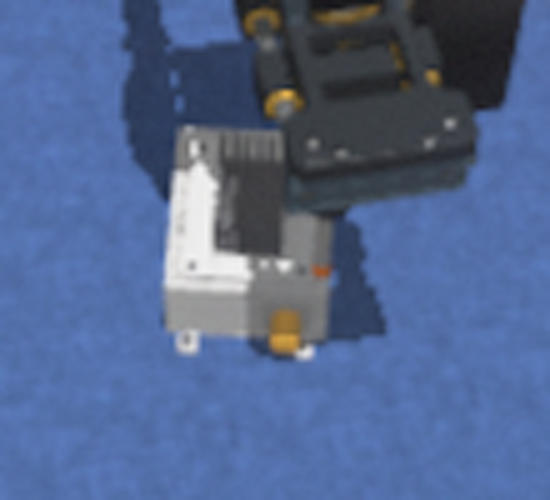

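```bash
python3 - <<'E'
from h import *
a=tool()[0]; tip=np.r_[a[:2]+OFF,a[2]-.0946]; cor=np.r_[C0+EX*.047+EY*.037,.046]; oc=np.r_[C0+EX*.053+EY*.043,.046]
for n,x0,y0 in (('side14',170,140),('scene14',215,130)):
    for nm,X in dict(tip=tip,cor=cor,oc=oc,oc2=np.r_[C0+EX*.053-EY*.043,.046],oc3=np.r_[C0-EX*.053-EY*.043,.046]).items(): u,v=proj(n,X); print(n,nm,((u-x0+.5)*5).round(1),((v-y0+.5)*5).round(1))
E
```

```text
side14 tip 310.0 328.4
side14 cor 311.9 346.2
side14 oc 316.4 337.0
side14 oc2 399.5 421.0
side14 oc3 209.5 495.7
scene14 tip 322.7 273.3
scene14 cor 320.9 285.5
scene14 oc 332.1 295.7
scene14 oc2 167.2 287.9
scene14 oc3 181.9 127.6
```

Emit:
move_arm(
  commands=[
    {"x":0.4,"y":2,"z":0.1,"wx":0,"wy":0,"wz":0,"fingers":-1},
    {"x":0.4,"y":4,"z":0.1,"wx":0,"wy":0,"wz":0,"fingers":-1},
    {"x":0.4,"y":6,"z":0.1,"wx":0,"wy":0,"wz":0,"fingers":-1},
    {"x":0.4,"y":6,"z":0.1,"wx":0,"wy":0,"wz":0,"fingers":-1},
    {"x":0.4,"y":6,"z":0.1,"wx":0,"wy":0,"wz":0,"fingers":-1},
  ],
)

```text
t: 19.43
ee_pos: [0.5602, 0.0512, 0.1455]
ee_rot: [-0.501, 0.502, -0.499, 0.498]
wrist_force: [0.3, -0.3, -0.8]
grip_width: 0.191
```

```bash
python3 - <<'E'
from h import *
a,r,o=tool()
dtool(tcp_for(47,37,.0512)); print(r.as_matrix().round(4))
for nm,d in dict(mEY=-EY*74,mEX=-EX*94).items(): print(nm,r.inv().apply(np.r_[d,0]))
E
```

```text
at [0.5602 0.0512 0.1455] shift [ 0.1 -0.3  0.3]
[[ 5.7e-03 -3.0e-04  1.0e+00]
 [-1.0e+00 -0.0e+00  5.7e-03]
 [ 0.0e+00 -1.0e+00 -3.0e-04]]
mEY [ 7.17614158e+01  8.66839186e-03 -1.80637519e+01]
mEX [-2.29458494e+01  3.06477648e-02 -9.11563879e+01]
```

Emit:
move_arm(
  commands=[
    {"x":2.2,"y":0,"z":-0.4,"wx":0,"wy":0,"wz":0,"fingers":-1},
    {"x":5.1,"y":0,"z":-1.1,"wx":0,"wy":0,"wz":0,"fingers":-1},
    {"x":8.0,"y":0,"z":-1.8,"wx":0,"wy":0,"wz":0,"fingers":-1},
    {"x":10.9,"y":0,"z":-2.6,"wx":0,"wy":0,"wz":0,"fingers":-1},
    {"x":13.8,"y":0,"z":-3.3,"wx":0,"wy":0,"wz":0,"fingers":-1},
  ],
)

```text
t: 19.85
ee_pos: [0.557, 0.0369, 0.1457]
ee_rot: [0.501, -0.501, 0.499, -0.499]
wrist_force: [1.1, 0.2, -1.7]
grip_width: 0.196
```

```bash
cat > st.py <<'E'
from h import *
a,r,o=tool(); t=a[:2]+OFF-C0; print('tip box',(t@EX*1000).round(1),(t@EY*1000).round(1),'z',(a[2]-.0946)*1000,'w',o['grip_width'].round(3),'F',o['wrist_force'].round(1))
for c in ((47,-37),(-47,-37),(-47,37),(47,37)): print(c,np.round(r.inv().apply(tcp_for(*c,.0512)-a)*1000,1))
E
python3 st.py
```

```text
Traceback (most recent call last):
  File "st.py", line 2, in <module>
    a,r,o=tool(); t=a[:2]+OFF-C0; print('tip box',(t@EX*1000).round(1),(t@EY*1000).round(1),'z',(a[2]-.0946)*1000,'w',o['grip_width'].round(3),'F',o['wrist_force'].round(1))
                                                                                                                      ^^^^^^^^^^^^^^^^^^^^^
AttributeError: 'float' object has no attribute 'round'
```

```bash
sed -i "s/o\['grip_width'\].round(3)/round(float(o['grip_width']),3)/" st.py; python3 st.py
```

```text
tip box 47.0 22.5 z 51.127428172348374 w 0.196 F [ 1.1  0.2 -1.7]
(47, -37) [ 57.7  -0.1 -14.5]
(-47, -37) [ 3.480e+01 -1.000e-01 -1.057e+02]
(-47, 37) [-37.   -0.1 -87.6]
(47, 37) [-14.1  -0.1   3.5]
```

Emit:
move_arm(
  commands=[
    {"x":2.9,"y":0,"z":-0.7,"wx":0,"wy":0,"wz":0,"fingers":-1},
    {"x":5.8,"y":0,"z":-1.4,"wx":0,"wy":0,"wz":0,"fingers":-1},
    {"x":8.7,"y":0,"z":-2.2,"wx":0,"wy":0,"wz":0,"fingers":-1},
    {"x":11.6,"y":0,"z":-2.9,"wx":0,"wy":0,"wz":0,"fingers":-1},
    {"x":14.5,"y":0,"z":-3.6,"wx":0,"wy":0,"wz":0,"fingers":-1},
  ],
)

```text
t: 20.27
ee_pos: [0.5535, 0.0225, 0.1457]
ee_rot: [0.501, -0.501, 0.499, -0.499]
wrist_force: [0.3, -0.4, -1.0]
grip_width: 0.188
```

Emit:
move_arm(
  commands=[
    {"x":2.9,"y":0,"z":-0.7,"wx":0,"wy":0,"wz":0,"fingers":-1},
    {"x":5.8,"y":0,"z":-1.4,"wx":0,"wy":0,"wz":0,"fingers":-1},
    {"x":8.7,"y":0,"z":-2.2,"wx":0,"wy":0,"wz":0,"fingers":-1},
    {"x":11.6,"y":0,"z":-2.9,"wx":0,"wy":0,"wz":0,"fingers":-1},
    {"x":14.5,"y":0,"z":-3.6,"wx":0,"wy":0,"wz":0,"fingers":-1},
  ],
)

```text
t: 20.68
ee_pos: [0.55, 0.008, 0.1457]
ee_rot: [0.501, -0.501, 0.499, -0.499]
wrist_force: [0.0, -0.5, -0.6]
grip_width: 0.193
```

```bash
python3 st.py
```

```text
tip box 47.1 -7.2 z 51.07819721580302 w 0.193 F [ 0.  -0.5 -0.6]
(47, -37) [28.8 -0.1 -7.3]
(-47, -37) [  5.9  -0.1 -98.5]
(-47, 37) [-65.9  -0.1 -80.4]
(47, 37) [-42.9  -0.1  10.7]
```

Tracking is excellent; continue.

Emit:
move_arm(
  commands=[
    {"x":2.9,"y":0,"z":-0.7,"wx":0,"wy":0,"wz":0,"fingers":-1},
    {"x":5.8,"y":0,"z":-1.4,"wx":0,"wy":0,"wz":0,"fingers":-1},
    {"x":8.7,"y":0,"z":-2.2,"wx":0,"wy":0,"wz":0,"fingers":-1},
    {"x":11.6,"y":0,"z":-2.9,"wx":0,"wy":0,"wz":0,"fingers":-1},
    {"x":14.5,"y":0,"z":-3.7,"wx":0,"wy":0,"wz":0,"fingers":-1},
  ],
)

```text
t: 21.1
ee_pos: [0.5464, -0.0065, 0.1457]
ee_rot: [0.501, -0.501, 0.499, -0.499]
wrist_force: [0.1, -0.5, -0.5]
grip_width: 0.193
```

Emit:
move_arm(
  commands=[
    {"x":2.9,"y":0,"z":-0.7,"wx":0,"wy":0,"wz":0,"fingers":-1},
    {"x":5.8,"y":0,"z":-1.4,"wx":0,"wy":0,"wz":0,"fingers":-1},
    {"x":8.7,"y":0,"z":-2.2,"wx":0,"wy":0,"wz":0,"fingers":-1},
    {"x":11.6,"y":0,"z":-2.9,"wx":0,"wy":0,"wz":0,"fingers":-1},
    {"x":14.4,"y":0,"z":-3.6,"wx":0,"wy":0,"wz":0,"fingers":-1},
  ],
)

```text
t: 21.52
ee_pos: [0.5428, -0.0209, 0.1457]
ee_rot: [-0.501, 0.501, -0.499, 0.499]
wrist_force: [-0.0, 1.0, -1.1]
grip_width: 0.19
```

Emit:
move_arm(
  commands=[
    {"x":0,"y":0,"z":0,"wx":0,"wy":0,"wz":0,"fingers":-1},
  ],
)

```text
t: 21.6
ee_pos: [0.5428, -0.0211, 0.1457]
ee_rot: [-0.501, 0.501, -0.499, 0.499]
wrist_force: [-0.1, -0.7, -1.4]
grip_width: 0.198
```

```bash
python3 st.py
```

```text
tip box 47.1 -37.3 z 51.08015411938894 w 0.198 F [-0.1 -0.7 -1.4]
(47, -37) [-0.3 -0.1  0. ]
(-47, -37) [-23.2  -0.1 -91.2]
(-47, 37) [-95.   -0.1 -73.1]
(47, 37) [-72.1  -0.1  18.1]
```

Emit:
move_arm(
  commands=[
    {"x":-0.7,"y":0,"z":-2.4,"wx":0,"wy":0,"wz":0,"fingers":-1},
    {"x":-1.5,"y":0,"z":-5.5,"wx":0,"wy":0,"wz":0,"fingers":-1},
    {"x":-2.3,"y":0,"z":-8.6,"wx":0,"wy":0,"wz":0,"fingers":-1},
    {"x":-3.1,"y":0,"z":-11.7,"wx":0,"wy":0,"wz":0,"fingers":-1},
    {"x":-3.9,"y":0,"z":-14.8,"wx":0,"wy":0,"wz":0,"fingers":-1},
  ],
)

```text
t: 22.02
ee_pos: [0.5276, -0.0166, 0.1457]
ee_rot: [-0.501, 0.502, -0.499, 0.498]
wrist_force: [-0.8, 0.1, -0.5]
grip_width: 0.193
```

Emit:
move_arm(
  commands=[
    {"x":-0.8,"y":0,"z":-3.1,"wx":0,"wy":0,"wz":0,"fingers":-1},
    {"x":-1.5,"y":0,"z":-6.1,"wx":0,"wy":0,"wz":0,"fingers":-1},
    {"x":-2.3,"y":0,"z":-9.2,"wx":0,"wy":0,"wz":0,"fingers":-1},
    {"x":-3.1,"y":0,"z":-12.2,"wx":0,"wy":0,"wz":0,"fingers":-1},
    {"x":-3.9,"y":0,"z":-15.3,"wx":0,"wy":0,"wz":0,"fingers":-1},
  ],
)

```text
t: 22.43
ee_pos: [0.5125, -0.0129, 0.1457]
ee_rot: [0.501, -0.501, 0.499, -0.499]
wrist_force: [0.6, 0.5, -0.3]
grip_width: 0.192
```

Emit:
move_arm(
  commands=[
    {"x":-0.8,"y":0,"z":-3.1,"wx":0,"wy":0,"wz":0,"fingers":-1},
    {"x":-1.5,"y":0,"z":-6.1,"wx":0,"wy":0,"wz":0,"fingers":-1},
    {"x":-2.3,"y":0,"z":-9.2,"wx":0,"wy":0,"wz":0,"fingers":-1},
    {"x":-3.1,"y":0,"z":-12.2,"wx":0,"wy":0,"wz":0,"fingers":-1},
    {"x":-3.9,"y":0,"z":-15.3,"wx":0,"wy":0,"wz":0,"fingers":-1},
  ],
)

```text
t: 22.85
ee_pos: [0.4972, -0.0091, 0.1457]
ee_rot: [0.501, -0.501, 0.499, -0.499]
wrist_force: [-0.0, -0.0, -0.8]
grip_width: 0.192
```

```bash
python3 st.py
```

```text
tip box -0.1 -36.5 z 51.10798084860994 w 0.192 F [-0.  -0.  -0.8]
(47, -37) [12.  -0.1 45.5]
(-47, -37) [-11.   -0.1 -45.6]
(-47, 37) [-82.7  -0.1 -27.6]
(47, 37) [-59.8  -0.1  63.6]
```

Emit:
move_arm(
  commands=[
    {"x":-0.7,"y":0,"z":-3.0,"wx":0,"wy":0,"wz":0,"fingers":-1},
    {"x":-1.4,"y":0,"z":-6.1,"wx":0,"wy":0,"wz":0,"fingers":-1},
    {"x":-2.1,"y":0,"z":-9.1,"wx":0,"wy":0,"wz":0,"fingers":-1},
    {"x":-2.9,"y":0,"z":-12.2,"wx":0,"wy":0,"wz":0,"fingers":-1},
    {"x":-3.6,"y":0,"z":-15.2,"wx":0,"wy":0,"wz":0,"fingers":-1},
  ],
)

```text
t: 23.27
ee_pos: [0.4819, -0.0056, 0.1457]
ee_rot: [-0.501, 0.501, -0.499, 0.499]
wrist_force: [-0.4, 0.6, -1.0]
grip_width: 0.197
```

Emit:
move_arm(
  commands=[
    {"x":-0.7,"y":0,"z":-3.0,"wx":0,"wy":0,"wz":0,"fingers":-1},
    {"x":-1.4,"y":0,"z":-6.1,"wx":0,"wy":0,"wz":0,"fingers":-1},
    {"x":-2.1,"y":0,"z":-9.1,"wx":0,"wy":0,"wz":0,"fingers":-1},
    {"x":-2.9,"y":0,"z":-12.2,"wx":0,"wy":0,"wz":0,"fingers":-1},
    {"x":-3.6,"y":0,"z":-15.2,"wx":0,"wy":0,"wz":0,"fingers":-1},
  ],
)

```text
t: 23.68
ee_pos: [0.4667, -0.0021, 0.1457]
ee_rot: [-0.501, 0.501, -0.499, 0.499]
wrist_force: [-0.2, -0.4, -0.7]
grip_width: 0.192
```

Emit:
move_arm(
  commands=[
    {"x":-0.7,"y":0,"z":-3.0,"wx":0,"wy":0,"wz":0,"fingers":-1},
    {"x":-1.4,"y":0,"z":-6.1,"wx":0,"wy":0,"wz":0,"fingers":-1},
    {"x":-2.1,"y":0,"z":-9.1,"wx":0,"wy":0,"wz":0,"fingers":-1},
    {"x":-2.9,"y":0,"z":-12.2,"wx":0,"wy":0,"wz":0,"fingers":-1},
    {"x":-3.6,"y":0,"z":-15.2,"wx":0,"wy":0,"wz":0,"fingers":-1},
  ],
)

```text
t: 24.1
ee_pos: [0.4515, 0.0014, 0.1457]
ee_rot: [0.501, -0.501, 0.499, -0.499]
wrist_force: [-0.5, -1.0, -0.2]
grip_width: 0.196
```

Emit:
move_arm(
  commands=[
    {"x":0,"y":0,"z":0,"wx":0,"wy":0,"wz":0,"fingers":-1},
  ],
)

```text
t: 24.18
ee_pos: [0.4511, 0.0015, 0.1457]
ee_rot: [-0.501, 0.502, -0.499, 0.498]
wrist_force: [-0.7, -1.2, -1.5]
grip_width: 0.19
```

```bash
python3 st.py
```

```text
tip box -47.4 -37.2 z 51.06596755797267 w 0.19 F [-0.7 -1.2 -1.5]
(47, -37) [22.9 -0.2 91.6]
(-47, -37) [-0.1 -0.1  0.4]
(-47, 37) [-71.8  -0.1  18.5]
(47, 37) [-48.9  -0.2 109.6]
```

Emit:
move_arm(
  commands=[
    {"x":-2.2,"y":0,"z":0.6,"wx":0,"wy":0,"wz":0,"fingers":-1},
    {"x":-5.1,"y":0,"z":1.4,"wx":0,"wy":0,"wz":0,"fingers":-1},
    {"x":-8.0,"y":0,"z":2.1,"wx":0,"wy":0,"wz":0,"fingers":-1},
    {"x":-10.9,"y":0,"z":2.9,"wx":0,"wy":0,"wz":0,"fingers":-1},
    {"x":-13.8,"y":0,"z":3.6,"wx":0,"wy":0,"wz":0,"fingers":-1},
  ],
)

```text
t: 24.6
ee_pos: [0.4555, 0.0156, 0.1456]
ee_rot: [0.501, -0.501, 0.499, -0.499]
wrist_force: [0.5, 0.1, -0.9]
grip_width: 0.192
```

Emit:
move_arm(
  commands=[
    {"x":-2.9,"y":0,"z":0.7,"wx":0,"wy":0,"wz":0,"fingers":-1},
    {"x":-5.8,"y":0,"z":1.5,"wx":0,"wy":0,"wz":0,"fingers":-1},
    {"x":-8.7,"y":0,"z":2.2,"wx":0,"wy":0,"wz":0,"fingers":-1},
    {"x":-11.6,"y":0,"z":2.9,"wx":0,"wy":0,"wz":0,"fingers":-1},
    {"x":-14.5,"y":0,"z":3.7,"wx":0,"wy":0,"wz":0,"fingers":-1},
  ],
)

```text
t: 25.02
ee_pos: [0.459, 0.03, 0.1457]
ee_rot: [0.501, -0.501, 0.499, -0.499]
wrist_force: [0.3, 0.1, -1.2]
grip_width: 0.192
```

Emit:
move_arm(
  commands=[
    {"x":-2.9,"y":0,"z":0.7,"wx":0,"wy":0,"wz":0,"fingers":-1},
    {"x":-5.8,"y":0,"z":1.5,"wx":0,"wy":0,"wz":0,"fingers":-1},
    {"x":-8.7,"y":0,"z":2.2,"wx":0,"wy":0,"wz":0,"fingers":-1},
    {"x":-11.6,"y":0,"z":2.9,"wx":0,"wy":0,"wz":0,"fingers":-1},
    {"x":-14.5,"y":0,"z":3.7,"wx":0,"wy":0,"wz":0,"fingers":-1},
  ],
)

```text
t: 25.43
ee_pos: [0.4626, 0.0445, 0.1457]
ee_rot: [-0.501, 0.501, -0.499, 0.499]
wrist_force: [0.3, -0.6, -0.8]
grip_width: 0.195
```

```bash
python3 st.py
```

```text
tip box -46.5 7.3 z 51.075534260355255 w 0.195 F [ 0.3 -0.6 -0.8]
(47, -37) [65.8 -0.1 79.8]
(-47, -37) [ 42.9  -0.1 -11.3]
(-47, 37) [-28.9  -0.1   6.7]
(47, 37) [-6.  -0.1 97.9]
```

Emit:
move_arm(
  commands=[
    {"x":-2.9,"y":0,"z":0.7,"wx":0,"wy":0,"wz":0,"fingers":-1},
    {"x":-5.8,"y":0,"z":1.3,"wx":0,"wy":0,"wz":0,"fingers":-1},
    {"x":-8.7,"y":0,"z":2.0,"wx":0,"wy":0,"wz":0,"fingers":-1},
    {"x":-11.6,"y":0,"z":2.7,"wx":0,"wy":0,"wz":0,"fingers":-1},
    {"x":-14.5,"y":0,"z":3.4,"wx":0,"wy":0,"wz":0,"fingers":-1},
  ],
)

```text
t: 25.85
ee_pos: [0.4659, 0.059, 0.1457]
ee_rot: [-0.501, 0.501, -0.499, 0.499]
wrist_force: [0.6, -0.4, -1.5]
grip_width: 0.196
```

Emit:
move_arm(
  commands=[
    {"x":-2.9,"y":0,"z":0.7,"wx":0,"wy":0,"wz":0,"fingers":-1},
    {"x":-5.8,"y":0,"z":1.3,"wx":0,"wy":0,"wz":0,"fingers":-1},
    {"x":-8.7,"y":0,"z":2.0,"wx":0,"wy":0,"wz":0,"fingers":-1},
    {"x":-11.6,"y":0,"z":2.7,"wx":0,"wy":0,"wz":0,"fingers":-1},
    {"x":-14.4,"y":0,"z":3.3,"wx":0,"wy":0,"wz":0,"fingers":-1},
  ],
)

```text
t: 26.27
ee_pos: [0.4692, 0.0734, 0.1457]
ee_rot: [0.501, -0.501, 0.499, -0.499]
wrist_force: [0.6, 0.6, -0.7]
grip_width: 0.193
```

Emit:
move_arm(
  commands=[
    {"x":0,"y":0,"z":0,"wx":0,"wy":0,"wz":0,"fingers":-1},
  ],
)

```text
t: 26.35
ee_pos: [0.4692, 0.0736, 0.1457]
ee_rot: [0.502, -0.501, 0.498, -0.498]
wrist_force: [0.1, -0.2, -1.1]
grip_width: 0.195
```

```bash
python3 st.py
```

```text
tip box -47.0 37.2 z 51.080810179529855 w 0.195 F [ 0.1 -0.2 -1.1]
(47, -37) [94.9 -0.1 73. ]
(-47, -37) [ 71.9  -0.1 -18.1]
(-47, 37) [ 0.2 -0.1 -0. ]
(47, 37) [23.1 -0.1 91.1]
```

Emit:
move_arm(
  commands=[
    {"x":0.7,"y":0,"z":2.4,"wx":0,"wy":0,"wz":0,"fingers":-1},
    {"x":1.5,"y":0,"z":5.5,"wx":0,"wy":0,"wz":0,"fingers":-1},
    {"x":2.3,"y":0,"z":8.6,"wx":0,"wy":0,"wz":0,"fingers":-1},
    {"x":3.1,"y":0,"z":11.7,"wx":0,"wy":0,"wz":0,"fingers":-1},
    {"x":3.8,"y":0,"z":14.8,"wx":0,"wy":0,"wz":0,"fingers":-1},
  ],
)

```text
t: 26.77
ee_pos: [0.4843, 0.0692, 0.1457]
ee_rot: [-0.501, 0.501, -0.499, 0.499]
wrist_force: [-0.3, -0.1, -1.1]
grip_width: 0.194
```

Emit:
move_arm(
  commands=[
    {"x":0.8,"y":0,"z":3.1,"wx":0,"wy":0,"wz":0,"fingers":-1},
    {"x":1.6,"y":0,"z":6.1,"wx":0,"wy":0,"wz":0,"fingers":-1},
    {"x":2.3,"y":0,"z":9.2,"wx":0,"wy":0,"wz":0,"fingers":-1},
    {"x":3.1,"y":0,"z":12.2,"wx":0,"wy":0,"wz":0,"fingers":-1},
    {"x":3.9,"y":0,"z":15.3,"wx":0,"wy":0,"wz":0,"fingers":-1},
  ],
)

```text
t: 27.18
ee_pos: [0.4995, 0.0655, 0.1457]
ee_rot: [-0.501, 0.501, -0.499, 0.499]
wrist_force: [-0.3, -0.8, -1.2]
grip_width: 0.194
```

Emit:
move_arm(
  commands=[
    {"x":0.8,"y":0,"z":3.1,"wx":0,"wy":0,"wz":0,"fingers":-1},
    {"x":1.6,"y":0,"z":6.1,"wx":0,"wy":0,"wz":0,"fingers":-1},
    {"x":2.3,"y":0,"z":9.2,"wx":0,"wy":0,"wz":0,"fingers":-1},
    {"x":3.1,"y":0,"z":12.2,"wx":0,"wy":0,"wz":0,"fingers":-1},
    {"x":3.9,"y":0,"z":15.3,"wx":0,"wy":0,"wz":0,"fingers":-1},
  ],
)

```text
t: 27.6
ee_pos: [0.5148, 0.0617, 0.1457]
ee_rot: [-0.501, 0.501, -0.499, 0.499]
wrist_force: [0.6, 0.4, -0.3]
grip_width: 0.192
```

```bash
python3 st.py
```

```text
tip box 0.1 36.5 z 51.0740667385982 w 0.192 F [ 0.6  0.4 -0.3]
(47, -37) [82.7 -0.1 27.5]
(-47, -37) [ 59.8  -0.1 -63.7]
(-47, 37) [-12.   -0.1 -45.6]
(47, 37) [11.  -0.1 45.6]
```

Emit:
move_arm(
  commands=[
    {"x":0.7,"y":0,"z":3.0,"wx":0,"wy":0,"wz":0,"fingers":-1},
    {"x":1.4,"y":0,"z":6.1,"wx":0,"wy":0,"wz":0,"fingers":-1},
    {"x":2.1,"y":0,"z":9.1,"wx":0,"wy":0,"wz":0,"fingers":-1},
    {"x":2.9,"y":0,"z":12.2,"wx":0,"wy":0,"wz":0,"fingers":-1},
    {"x":3.6,"y":0,"z":15.2,"wx":0,"wy":0,"wz":0,"fingers":-1},
  ],
)

```text
t: 28.02
ee_pos: [0.5301, 0.0582, 0.1457]
ee_rot: [-0.501, 0.501, -0.499, 0.499]
wrist_force: [0.5, 0.0, -1.1]
grip_width: 0.194
```

Emit:
move_arm(
  commands=[
    {"x":0.7,"y":0,"z":3.0,"wx":0,"wy":0,"wz":0,"fingers":-1},
    {"x":1.4,"y":0,"z":6.1,"wx":0,"wy":0,"wz":0,"fingers":-1},
    {"x":2.1,"y":0,"z":9.1,"wx":0,"wy":0,"wz":0,"fingers":-1},
    {"x":2.9,"y":0,"z":12.2,"wx":0,"wy":0,"wz":0,"fingers":-1},
    {"x":3.6,"y":0,"z":15.2,"wx":0,"wy":0,"wz":0,"fingers":-1},
  ],
)

```text
t: 28.43
ee_pos: [0.5453, 0.0547, 0.1457]
ee_rot: [-0.501, 0.501, -0.499, 0.499]
wrist_force: [0.5, -0.7, -0.9]
grip_width: 0.193
```

Emit:
move_arm(
  commands=[
    {"x":0.7,"y":0,"z":3.0,"wx":0,"wy":0,"wz":0,"fingers":-1},
    {"x":1.4,"y":0,"z":6.1,"wx":0,"wy":0,"wz":0,"fingers":-1},
    {"x":2.1,"y":0,"z":9.1,"wx":0,"wy":0,"wz":0,"fingers":-1},
    {"x":2.9,"y":0,"z":12.2,"wx":0,"wy":0,"wz":0,"fingers":-1},
    {"x":3.6,"y":0,"z":15.2,"wx":0,"wy":0,"wz":0,"fingers":-1},
  ],
)

```text
t: 28.85
ee_pos: [0.5605, 0.0512, 0.1457]
ee_rot: [-0.501, 0.501, -0.499, 0.499]
wrist_force: [0.4, 0.6, -0.7]
grip_width: 0.191
```

Emit:
move_arm(
  commands=[
    {"x":0,"y":0,"z":0,"wx":0,"wy":0,"wz":0,"fingers":-1},
    {"x":0,"y":0,"z":0,"wx":0,"wy":0,"wz":0,"fingers":-1},
  ],
)

```text
t: 29.02
ee_pos: [0.5603, 0.0512, 0.1456]
ee_rot: [-0.501, 0.501, -0.499, 0.499]
wrist_force: [-0.9, -0.7, -1.0]
grip_width: 0.192
```

```bash
python3 st.py; python3 - <<'E'
from h import *
snap('side','side15'); p=load('side15')[0]; c=p[140:260,170:290]; cv2.imwrite('pics/side15c.png',cv2.resize(c[:,:,::-1],None,fx=5,fy=5,interpolation=cv2.INTER_CUBIC))
E
```

```text
tip box 46.8 37.2 z 51.00991992717656 w 0.192 F [-0.9 -0.7 -1. ]
(47, -37) [ 72.   -0.2 -17.9]
(-47, -37) [  49.    -0.2 -109. ]
(-47, 37) [-22.7  -0.2 -91. ]
(47, 37) [ 0.2 -0.2  0.2]
```

View pics/side15c.png

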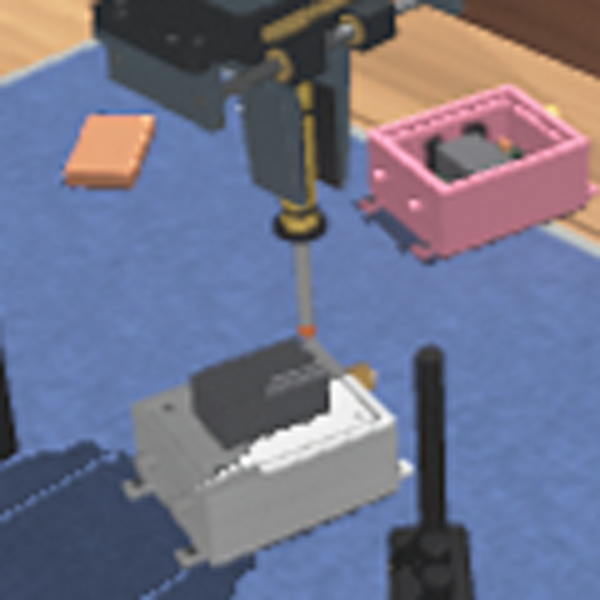

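```bash
python3 - <<'E'
from h import *
for t in ([.5603,.0512,.22],[.555,-.17,.22],[.4152,-.3062,.22]): dtool(np.array(t))
E
```

```text
at [0.5601 0.0513 0.1456] shift [  0.1 -74.4   0.2]
at [0.5601 0.0513 0.1456] shift [221.2 -74.4  -6.4]
at [0.5601 0.0513 0.1456] shift [ 356.6  -74.4 -147. ]
```

Emit:
move_arm(
  commands=[
    {"x":0,"y":-10,"z":0,"wx":0,"wy":0,"wz":0,"fingers":-1},
    {"x":0,"y":-30,"z":0,"wx":0,"wy":0,"wz":0,"fingers":-1},
    {"x":5,"y":-58,"z":0,"wx":0,"wy":0,"wz":0,"fingers":-1},
    {"x":35,"y":-75,"z":-1,"wx":0,"wy":0,"wz":0,"fingers":-1},
    {"x":70,"y":-75,"z":-2,"wx":0,"wy":0,"wz":0,"fingers":-1},
  ],
)

```text
t: 29.48
ee_pos: [0.5603, -0.0183, 0.2252]
ee_rot: [0.504, -0.501, 0.496, -0.499]
wrist_force: [1.3, -0.0, -0.3]
grip_width: 0.192
```

Emit:
move_arm(
  commands=[
    {"x":35,"y":0,"z":0,"wx":0,"wy":0,"wz":0,"fingers":-1},
    {"x":70,"y":0,"z":-2,"wx":0,"wy":0,"wz":0,"fingers":-1},
    {"x":105,"y":0,"z":-4,"wx":0,"wy":0,"wz":0,"fingers":-1},
    {"x":140,"y":0,"z":-8,"wx":0,"wy":0,"wz":0,"fingers":-1},
    {"x":170,"y":0,"z":-20,"wx":0,"wy":0,"wz":0,"fingers":-1},
  ],
)

```text
t: 29.9
ee_pos: [0.5401, -0.1911, 0.2215]
ee_rot: [0.502, -0.501, 0.498, -0.499]
wrist_force: [-0.2, 0.2, -1.3]
grip_width: 0.192
```

```bash
python3 - <<'E'
from h import *
dtool(np.array([.4152,-.3062,.22])); print(tool()[2]['grip_width'])
E
```

```text
at [ 0.5401 -0.1911  0.2215] shift [ 114.4    1.5 -125.5]
0.19239929047495566
```

Emit:
move_arm(
  commands=[
    {"x":25,"y":0,"z":-27,"wx":0,"wy":0,"wz":0,"fingers":-1},
    {"x":52,"y":0,"z":-55,"wx":0,"wy":0,"wz":0,"fingers":-1},
    {"x":80,"y":0,"z":-85,"wx":0,"wy":0,"wz":0,"fingers":-1},
    {"x":102,"y":0,"z":-110,"wx":0,"wy":0,"wz":0,"fingers":-1},
    {"x":112,"y":0,"z":-122,"wx":0,"wy":0,"wz":0,"fingers":-1},
  ],
)

```text
t: 30.32
ee_pos: [0.4155, -0.3036, 0.2215]
ee_rot: [-0.501, 0.501, -0.499, 0.499]
wrist_force: [0.1, 0.3, -0.2]
grip_width: 0.189
```

Emit:
move_arm(
  commands=[
    {"x":0,"y":0,"z":0,"wx":0,"wy":0,"wz":0,"fingers":-1},
    {"x":0,"y":0,"z":0,"wx":0,"wy":0,"wz":0,"fingers":-1},
    {"x":0,"y":0,"z":0,"wx":0,"wy":0,"wz":0,"fingers":-1},
  ],
)

```text
t: 30.57
ee_pos: [0.4187, -0.3012, 0.2212]
ee_rot: [0.502, -0.501, 0.498, -0.499]
wrist_force: [0.0, 0.6, -0.7]
grip_width: 0.195
```

```bash
python3 - <<'E'
from h import *
dtool(np.array([.4152,-.3062,.1026])); print(tool()[1].as_matrix().round(4),tool()[2]['qvel'].round(3))
E
```

```text
at [ 0.4187 -0.3012  0.2212] shift [  4.9 118.6  -3.5]
[[ 5.7e-03  6.0e-04  1.0e+00]
 [-1.0e+00 -2.0e-04  5.7e-03]
 [ 2.0e-04 -1.0e+00  6.0e-04]] [ 0.015  0.005  0.001 -0.001 -0.004 -0.001]
```

Emit:
move_arm(
  commands=[
    {"x":4.9,"y":0,"z":-3.5,"wx":0,"wy":0,"wz":0,"fingers":-1},
    {"x":4.9,"y":15,"z":-3.5,"wx":0,"wy":0,"wz":0,"fingers":-1},
    {"x":4.9,"y":30,"z":-3.5,"wx":0,"wy":0,"wz":0,"fingers":-1},
    {"x":4.9,"y":35,"z":-3.5,"wx":0,"wy":0,"wz":0,"fingers":-1},
    {"x":4.9,"y":35,"z":-3.5,"wx":0,"wy":0,"wz":0,"fingers":-1},
  ],
)

```text
t: 30.98
ee_pos: [0.4146, -0.3057, 0.1847]
ee_rot: [-0.502, 0.502, -0.499, 0.497]
wrist_force: [0.2, -0.4, -2.2]
grip_width: 0.197
```

```bash
python3 - <<'E'
from h import *
dtool(np.array([.4152,-.3062,.1026])); print(tool()[2]['qvel'].round(3))
snap('side','side16'); p=load('side16')[0]; c=p[240:360,240:370]; cv2.imwrite('pics/side16c.png',cv2.resize(c[:,:,::-1],None,fx=5,fy=5,interpolation=cv2.INTER_CUBIC))
E
```

```text
at [ 0.4146 -0.3057  0.1847] shift [ 0.6 82.1  0.7]
[-0.002 -0.022 -0.028 -0.002  0.03   0.001]
```

View pics/side16c.png

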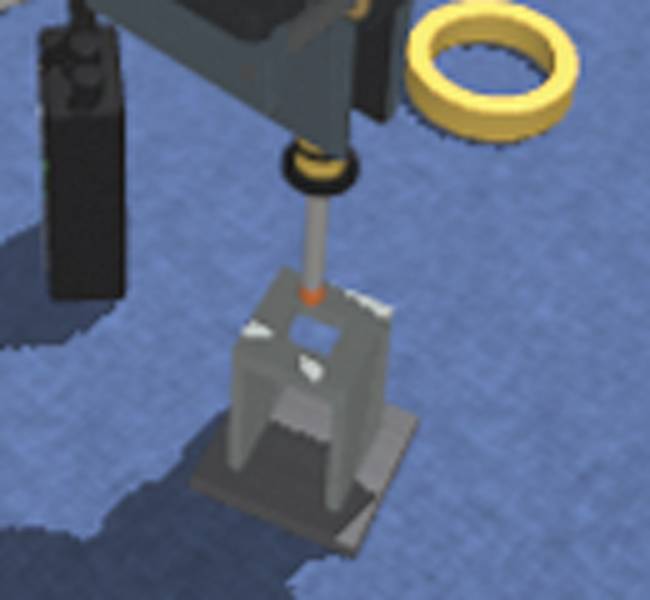

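Emit:
move_arm(
  commands=[
    {"x":0.5,"y":12,"z":0.6,"wx":0,"wy":0,"wz":0,"fingers":-1},
    {"x":0.5,"y":28,"z":0.6,"wx":0,"wy":0,"wz":0,"fingers":-1},
    {"x":0.5,"y":46,"z":0.6,"wx":0,"wy":0,"wz":0,"fingers":-1},
    {"x":0.5,"y":62,"z":0.6,"wx":0,"wy":0,"wz":0,"fingers":-1},
    {"x":0.5,"y":74,"z":0.6,"wx":0,"wy":0,"wz":0,"fingers":-1},
  ],
)

```text
t: 31.45
ee_pos: [0.4158, -0.307, 0.1114]
ee_rot: [-0.502, 0.502, -0.498, 0.499]
wrist_force: [0.5, -1.4, -1.7]
grip_width: 0.191
```

Emit:
move_arm(
  commands=[
    {"x":0,"y":2,"z":0,"wx":0,"wy":0,"wz":0,"fingers":-1},
    {"x":0,"y":4,"z":0,"wx":0,"wy":0,"wz":0,"fingers":-1},
    {"x":0,"y":6,"z":0,"wx":0,"wy":0,"wz":0,"fingers":-1},
    {"x":0,"y":7,"z":0,"wx":0,"wy":0,"wz":0,"fingers":-1},
    {"x":0,"y":7,"z":0,"wx":0,"wy":0,"wz":0,"fingers":-1},
  ],
)

```text
t: 31.87
ee_pos: [0.4157, -0.3072, 0.1052]
ee_rot: [0.501, -0.501, 0.498, -0.499]
wrist_force: [0.0, 0.5, -1.1]
grip_width: 0.197
```

```bash
python3 - <<'E'
from h import *
dtool(np.array([.4152,-.3062,.1026])); print(tool()[2]['qvel'].round(3),tool()[2]['wrist_force'])
E
```

```text
at [ 0.4157 -0.3072  0.1052] shift [-1.   2.6 -0.5]
[-0.003 -0.     0.001 -0.001  0.004  0.001] [ 0.01068185  0.51213086 -1.08679814]
```

Emit:
move_arm(
  commands=[
    {"x":-0.5,"y":0.8,"z":-0.4,"wx":0,"wy":0,"wz":0,"fingers":-1},
    {"x":-0.5,"y":1.6,"z":-0.4,"wx":0,"wy":0,"wz":0,"fingers":-1},
    {"x":-0.5,"y":2.2,"z":-0.4,"wx":0,"wy":0,"wz":0,"fingers":-1},
    {"x":-0.5,"y":2.2,"z":-0.4,"wx":0,"wy":0,"wz":0,"fingers":-1},
  ],
)

```text
t: 32.2
ee_pos: [0.415, -0.3065, 0.1027]
ee_rot: [-0.501, 0.501, -0.498, 0.499]
wrist_force: [-1.0, 0.6, 1.7]
grip_width: 0.195
```

Emit:
move_arm(
  commands=[
    {"x":0,"y":0.5,"z":0,"wx":0,"wy":0,"wz":0,"fingers":-1},
    {"x":0,"y":0.5,"z":0,"wx":0,"wy":0,"wz":0,"fingers":-1},
  ],
)

```text
t: 32.37
ee_pos: [0.4151, -0.3066, 0.1026]
ee_rot: [-0.501, 0.501, -0.498, 0.499]
wrist_force: [-2.0, 1.1, 13.2]
grip_width: 0.198
```

Contact: the collar is seated. Release gently.

Emit:
move_arm(
  commands=[
    {"x":0,"y":-0.4,"z":0,"wx":0,"wy":0,"wz":0,"fingers":-1},
    {"x":0,"y":-0.4,"z":0,"wx":0,"wy":0,"wz":0,"fingers":0.1},
    {"x":0,"y":-0.4,"z":0,"wx":0,"wy":0,"wz":0,"fingers":0.1},
    {"x":0,"y":-0.4,"z":0,"wx":0,"wy":0,"wz":0,"fingers":0.1},
    {"x":0,"y":-0.4,"z":0,"wx":0,"wy":0,"wz":0,"fingers":0.1},
  ],
)

```text
t: 32.78
ee_pos: [0.415, -0.3065, 0.1023]
ee_rot: [-0.501, 0.501, -0.499, 0.499]
wrist_force: [0.1, -0.6, 0.6]
grip_width: 0.458
```

Emit:
move_arm(
  commands=[
    {"x":0,"y":-15,"z":0,"wx":0,"wy":0,"wz":0,"fingers":0.1},
    {"x":0,"y":-45,"z":0,"wx":0,"wy":0,"wz":0,"fingers":0.1},
    {"x":0,"y":-80,"z":0,"wx":0,"wy":0,"wz":0,"fingers":0.1},
    {"x":0,"y":-115,"z":0,"wx":0,"wy":0,"wz":0,"fingers":0.1},
    {"x":25,"y":-135,"z":0,"wx":0,"wy":0,"wz":0,"fingers":0.1},
  ],
)

```text
t: 33.2
ee_pos: [0.4155, -0.3292, 0.2409]
ee_rot: [0.502, -0.502, 0.498, -0.499]
wrist_force: [2.8, -0.8, 0.5]
grip_width: 0.554
```

Emit:
move_arm(
  commands=[
    {"x":30,"y":0,"z":0,"wx":0,"wy":0,"wz":0,"fingers":0.1},
    {"x":40,"y":0,"z":0,"wx":0,"wy":0,"wz":0,"fingers":0.1},
    {"x":40,"y":0,"z":0,"wx":0,"wy":0,"wz":0,"fingers":0.1},
    {"x":40,"y":0,"z":0,"wx":0,"wy":0,"wz":0,"fingers":0.1},
  ],
)

```text
t: 33.53
ee_pos: [0.4149, -0.3711, 0.2366]
ee_rot: [0.501, -0.501, 0.499, -0.498]
wrist_force: [-0.2, 0.7, 0.5]
grip_width: 0.547
```

```bash
python3 - <<'E'
from h import *
snap('scene','scene17');snap('side','side17');snap('wrist','w17'); print(tool()[0])
for n in ['scene17','side17','w17']:
    P,p=cloud(n); X,Y,Z=P[...,0],P[...,1],P[...,2]
    w=(X>.38)&(X<.45)&(Y>-.34)&(Y<-.27); m=w&(Z>.155)&(Z<.17)
    if m.sum(): print(n,'probe top',P[m].mean(0).round(4),m.sum(),np.percentile(Z[m],95))
for n0,n1 in (('scene','scene17'),('side','side17')):
    d=np.abs(load(n0)[0].astype(int)-load(n1)[0]).max(-1)>60; cv2.imwrite(f'pics/diff_{n1}.png',d.astype(np.uint8)*255)
p=load('side17')[0]; cv2.imwrite('pics/side17c.png',cv2.resize(p[140:360,100:400,::-1],None,fx=2.6,fy=2.6,interpolation=cv2.INTER_CUBIC))
E
```

```text
[ 0.41514925 -0.37028686  0.23687083]
scene17 probe top [ 0.4166 -0.3057  0.1602] 39 0.1623770460652866
side17 probe top [ 0.4115 -0.3049  0.16  ] 77 0.1625384555757428
w17 probe top [ 0.4152 -0.3042  0.16  ] 402 0.1613399215959108
```

View pics/side17c.png

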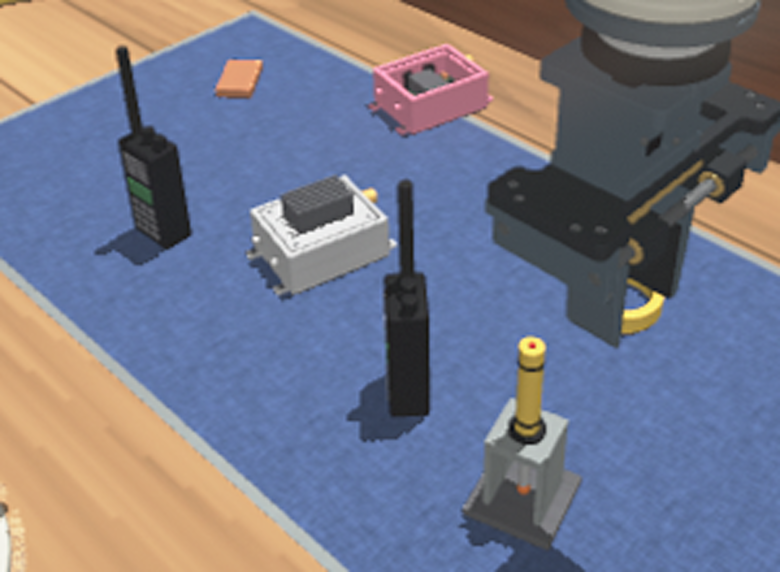

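View pics/scene17.png

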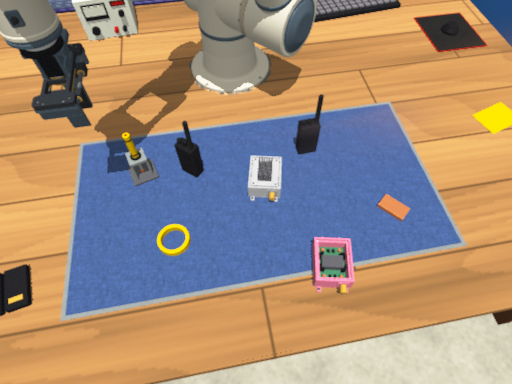

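View pics/diff_side17.png

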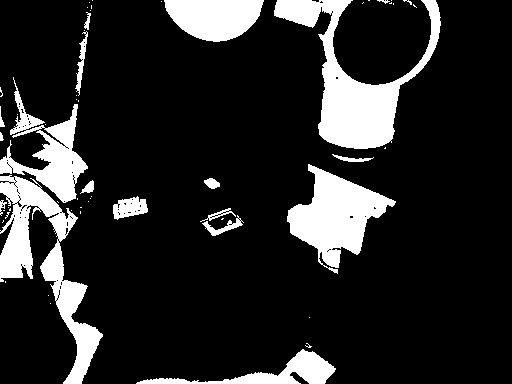

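Probe upright at 160 mm top height, the lid flush, and the radios and tape show no change. Handing in.

```bash
python3 -c "
from rig import finish_job
print(finish_job())"
```

```text
the job is handed in; nothing more can be done
None
```

I closed the box, ran the leak probe all the way round the lid seam and put it back in its stand. I handed the job in at about 33.7 s of the 72 s allowed; no verdict is reported.

- **Spreader:** I used the smaller one. It is in its pocket, with its top at 39.9 mm against 40 mm nominal. It touched down with about 25 N at the wrist, pressing plate on block.
- **Lid:** It sits flush, at 46.0 mm with the rim at 45.9 mm. It is centred to within about 0.5 mm and touched down with about 13 N.
- **Seam round:** I started at the corner beside the brass socket, went along the socket's end first, and finished back at that corner. The tip was within about 0.5 mm of the seam line at every check. It hovered about 5 mm above the rim at 35–38 mm/s, with no contact force. Tip position is worked out from the arm's pose and the measured grasp. The cameras agreed with it to about 1 mm, checked at the start corner.
- **Probe:** It is back in the stand with its collar seated and its handle top at 160.0 mm, the same as before.
- **Radios and tape:** The before-and-after side pictures show no change at either radio. The gripper hid part of the tape in that picture; in the overhead one it looks to be where it was.

One disagreement: the overhead and side cameras place the probe 2–5 mm apart, so I relied on the wrist camera for positions.

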